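Unlock the stay, run the drawer home and shut the case

TASK

Shut the plywood bit case. First lift the red-tipped stay, which locks the drawer open, well clear of the drawer, then push the drawer fully home by the red pad in the middle of its front (it jams if pushed off-centre), and only then lower the lid until it lies flat, which lays the stay back down and locks the drawer. Do not knock over or shift the loose things standing round the case (spray can, jar, tape measure, wood offcut, red spool).

Things in the scene. Friction and masses are not known exactly. Their poses are not given: they have to be found in the camera images.
- case: plywood case fixed to the worktop, 140 mm (its x) x 260 mm (its y), walls 76 mm high and 8 mm thick. Origin at the centre of its underside, z up. Its +x side carries the lid hinge, its -x side faces the robot; the drawer runs out of its -y end on a runway, where base board (6 mm) and two runners (26 mm high, at x = +-66 mm) reach to y = -264 mm. A notch in the middle of the -x wall lets the stay through.
- drawer (a joint): drawer travel, m: 0 is fully home (its front panel closes the -y end of the case), up to 0.13 as it runs out along the case's -y. It starts 0.119 to 0.127 out, and the lowered stay, lying behind the drawer's inner end wall, keeps it from going in. Once freed it takes about 3 N. It has only short guide shoes just behind its front: pushed more than about 10 mm off the centre line it may drag, and from about 30 mm it racks and jams hard. It stays where it is left.
- drawer_pad (a point): centre of the outer face of the round red push pad (28 mm diameter, 7 mm thick) in the middle of the drawer's slick white front panel; the panel is 120 mm wide along the case's x and reaches from 8 to 74 mm above the worktop, the pad centre is 52 mm up. Home, the pad's face is at case y = -0.146; push it along the case's +y.
- stay (a joint): angle of the stay, rad: 0 is down (level, across the middle of the case, locking the drawer), growing to its stop at 1.0 as the red tip is lifted up and towards the hinge. The tip takes about 2 N. A stiff hinge: it stays where it is left. From about 0.3 it clears the drawer's walls.
- stay_hinge (a point): the stay's hinge point, in the middle of the case at case x = +66 mm, 62 mm above the worktop; the stay turns about the case's y axis through it
- stay_tip (a point): outer end of the stay, 182 mm from stay_hinge. The stay is a steel bar on edge, 8 mm thick and 24 mm high; its last 42 mm are a red sleeve 12 mm thick (along the case's y) and 26 mm high, which, when the stay is down, overhangs the case's -x wall by 46 mm with its underside 47 mm and its top 73 mm above the worktop. The point lies at mid height of the end face.
- lid (a joint): angle of the lid, rad: 0 is closed (flat on the case), growing to 1.55 as it opens. It starts at 1.35 to 1.5, leaning a little over the case, and its stiff hinge holds it wherever it is left; to move it takes about 4 N at its edge. On its way down it takes a raised stay down with it.
- lid_hinge (a point): middle of the lid's hinge line, at case x = +70 mm, 78 mm above the worktop; the lid turns about the case's y axis through it
- lid_edge (a point): middle of the lid's free edge, on its outer (upper) face, 143 mm from the hinge. The lid is a plywood board 143 x 260 mm, 8 mm thick, with its outer face at z = 86 mm when closed
- chest_front (a point): left end of the foot of the front of the fixed black tool chest (about 0.4 m tall) that stands behind the drawer end of the case; from this point the chest's front runs to the right (world -y), nothing of it stands nearer the robot than 20 mm before this point's x
- scrap_jar (a point): foot of a fixed red-capped jar, 54 mm across and 116 mm tall, among the scraps at the right front edge; beside it, within 60 mm of the spot 45 mm further in x and 190 mm further to -y, lie fixed wood blocks up to 95 mm high
- adhesive_can: upright white spray can, 60 mm diameter, 150 mm tall; origin at the centre of its underside, z up
- tack_jar: clear jar with a metal lid, 60 mm diameter, 82 mm tall; origin at the centre of its underside, z up
- tape_measure: yellow and black tape measure, 65 x 71 x 65 mm; origin at the centre of its underside, z up
- offcut: wood offcut lying flat, 70 x 164 x 38 mm; origin at the centre of its underside
- spool_red: red thread spool standing upright, 42 mm diameter, 60 mm tall; origin at the centre of its underside, z up

How it is judged:
By the outcome, as a careful person would: the job done as asked, in the order asked, and still so for the second after the job is handed in, with the robot touching nothing.
It also fails if it takes over 67 s, if anything falls off the work surface, if the arm or the gripper's body presses on something with over 40 N, if the wrist force passes 120 N, or if a joint passes its speed limit or range.

ROBOT

A 6-joint arm with a two-finger parallel gripper is mounted at the origin on a cart in front of the work surface, level with it; the furniture and walls round the work are solid. World frame = base frame: x ahead of the robot, y to its left, z up, the work surface at z = 0. Lengths are in m, angles in degrees, forces in N, time in s.
With the tool pointing down it reaches from about 0.375 to 0.825 m from the base axis. Payload 5.5 kg.
Tool frame: the origin (TCP) lies at the very end of the fingers, on their centre line; the grasp point (between the pads) lies 19 mm behind it; x points along the fingers, y is the direction in which the jaws open and shut, and the axes are right-handed (so a half turn about x gives the same grasp; the last joint's range is limited). The gripper opens to 85 mm and grips with 20 to 120 N. Pads are 22 mm wide; open, the fingers measure 114 mm over their backs; the gripper's body (76 mm by 85 mm) begins 54 mm behind the grasp point. The pads swing forward as they close: fully open they stand 13 mm farther back than shut.
Start: joints at [-72.995, 17.962, -2.699, 69.339, 0, 90], TCP at [0.175, -0.574, 0.192] pointing down, gripper open.
Joint ranges: [-152.73, 152.73], [-39.44, 99.34], [-58.76, 71.6], [-118.89, 123.64], [-81.53, 83.1], [-180, 180]. Speed limits (degrees/s): [136.94, 136.94, 172.46, 180, 180, 180].

INTERFACE

Orientations are given as [roll, pitch, yaw] about the fixed x, y, z axes, in that order (R = Rz(yaw) Ry(pitch) Rx(roll)).
In Python, from plant import status, imaging, ticket gives the robot as it stands.
- The arm moves only by the shell command python3 -m pendant 'ROWS'. ROWS is JSON, a list of rows, each a list of 3 entries, a list of its own where there are three numbers: the closure, from 0 (fully open) to 1 (shut), then the shift along the tool's x, y, z in m, then the turn, a rotation vector about the tool's x, y, z in rad. In form: [[grip, [tx, ty, tz], [ax, ay, az]], ...]. A call has 1 to 5 rows; each row is the pose to reach, as a shift and turn from the pose measured when the call began, along the tool's axes at that moment; what a row does not reach only later rows make up. A row lasts 1/12 s, in which the tool goes at most 41.7 mm and 7.16 degrees, less where a joint would pass 70% of its speed; a pose out of reach is approached as far as the arm can. A call with a gripper value outside its range is refused whole. The fingers move at their own pace and stop on an object; the grip force is fixed at half the most. Time passes only in rows, so rows that repeat a pose let the fingers close. It gives the time, the measured TCP pose, the force and the opening at its end, in the units of the state.
- status.get_state(): the state, without advancing time (a new reading comes with each control period).
- imaging.grab_frame(name): name is "scene" or "top" or "wrist"; returns a dict with "frame" (480x640x3 uint8, red, green, blue), "fov_y" (degrees; the focal length in pixels is half the picture's height over the tangent of half this angle, whatever the lens; pixels are square), "cx", "cy" (the principal point, pixels), "dist_coeffs" ([k1, k2, p1, p2, k3] as OpenCV has them; the pictures are not rectified), "rvec" (rotation vector, rad) and "tvec" (3), from world to camera coordinates, as OpenCV has them. Camera axes: x right, y down, z forward; pixel columns grow to the right and rows downward; lengths in m; the calibration is good to about 2 mm. A picture is of the moment at which its call begins. There is no depth.
- ticket.close_job(): hands the job in, once; it reports no verdict.
The state is a dict: "clock": time; "qpos": joint angles; "joint_vel": joint speeds; "effort": joint torques, N m; "ee_pos": TCP position; "ee_rot": TCP orientation; "ft_force": force on the tool from outside, world axes, zero at the start; "wrist_torque": the same for the moment, N m; "width": opening from 0.0 (shut) to 1.0 (fully open).
Only numpy, scipy, OpenCV 4.12 (cv2) and the standard library are available. Lean on these libraries where they do the work, as an engineer would, in place of code of your own. Each camera call takes 0.05 s, during which the arm holds its last target.

## Working session

There is one attempt and no reset: what is moved stays moved. The work goes in short steps, Python scripts to look and compute and a shell command to move; the robot and the scene stay as the last step left them, time stands still between calls to the robot, and variables do not carry over. Pictures are saved under pics/ and viewed, and the job is handed in when it is done.

```bash
ls; mkdir -p pics
python3 - <<'E'
from plant import status, imaging
import cv2
s=status.get_state();print(s)
for n in ["scene","top","wrist"]:
    d=imaging.grab_frame(n);cv2.imwrite(f"pics/{n}0.png",d["frame"][:,:,::-1])
    print(n,{k:v for k,v in d.items() if k!="frame"})
E
```

```text
pics
{'clock': 0.0, 'qpos': array([-7.29948735e+01,  1.80048111e+01, -2.75590817e+00,  6.93384363e+01,
        5.84756854e-04,  8.99982724e+01]), 'joint_vel': array([-0.01818091,  0.01613689,  0.03631886,  0.04957991,  0.08275441,
        0.03553555]), 'effort': array([-2.58719174e-04, -5.39590502e+01,  3.39750123e+01,  1.92844385e-02,
       -7.86899591e-05, -1.96432029e-05]), 'ee_pos': array([ 0.17528728, -0.57314254,  0.19131527]), 'ee_rot': array([-90.33961775,  89.90084274, 106.6672359 ]), 'ft_force': array([ 0.19249102, -0.61944294,  0.80456987]), 'wrist_torque': array([0.01690391, 0.05053209, 0.02812768]), 'width': 0.998004567194813}
scene {'fov_y': 50.21401536452456, 'cx': 319.07950865537816, 'cy': 251.8387252913997, 'dist_coeffs': array([-0.15232915,  0.        ,  0.        ,  0.        ,  0.        ]), 'rvec': array([ 0.58434708, -2.41373976,  1.45830532]), 'tvec': array([0.5571458 , 0.10762054, 1.31447191])}
top {'fov_y': 44.664741603358074, 'cx': 320.01079446584185, 'cy': 243.1332909901025, 'dist_coeffs': array([-0.06330822,  0.        ,  0.        ,  0.        ,  0.        ]), 'rvec': array([ 2.11067551, -2.14558913,  0.15707435]), 'tvec': array([0.1873502 , 0.52864367, 1.36341755])}
wrist {'fov_y': 62.547643373902304, 'cx': 326.7477067351193, 'cy': 241.5335518306299, 'dist_coeffs': array([0.01781449, 0.        , 0.        , 0.        , 0.        ]), 'rvec': array([-2.32464332,  1.71865684,  0.26148109]), 'tvec': array([-0.59883254, -0.03853493,  0.38041889])}
```

View pics/scene0.png

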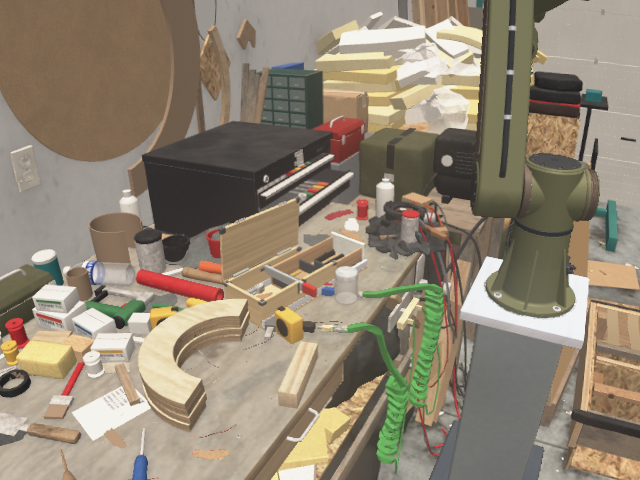

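View pics/top0.png

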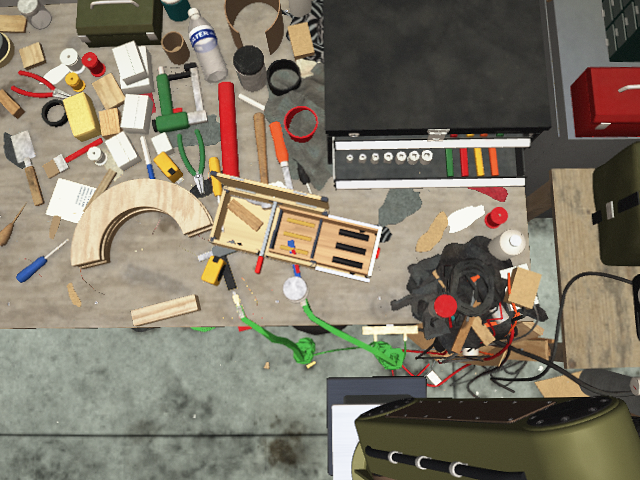

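View pics/wrist0.png

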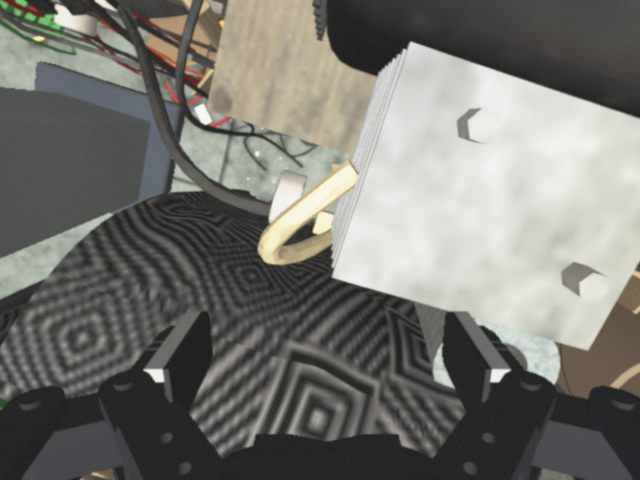

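The scene and top views show the case open at top-view (300,230), with its drawer out to the right (white front at ~(375,250)). The red stay tip is at (260,263), the jar at (295,289), the tape at (212,270), the offcut at (165,310), the can at (512,243) and the red spool at (496,216). Next I'll enlarge that area and calibrate.

```bash
cat > h.py <<'E'
import numpy as np, cv2
from plant import status, imaging
from scipy.spatial.transform import Rotation as R
def cam(d):
    f=240/np.tan(np.radians(d["fov_y"]/2))
    K=np.array([[f,0,d["cx"]],[0,f,d["cy"]],[0,0,1.]])
    return K,np.array(d["dist_coeffs"]),np.array(d["rvec"]),np.array(d["tvec"])
def ray(d,u,v):
    K,D,r,t=cam(d); p=cv2.undistortPoints(np.array([[[u,v]]],float),K,D)[0,0]
    Rm=cv2.Rodrigues(r)[0]; return -Rm.T@t, Rm.T@np.array([p[0],p[1],1.])
def onz(d,u,v,z):
    o,k=ray(d,u,v); return o+k*(z-o[2])/k[2]
def proj(d,P):
    K,D,r,t=cam(d); return cv2.projectPoints(np.array(P,float).reshape(-1,1,3),r,t,K,D)[0][:,0]
def tri(pairs):
    A=np.zeros((3,3));b=np.zeros(3)
    for d,(u,v) in pairs:
        o,k=ray(d,u,v);k/=np.linalg.norm(k);M=np.eye(3)-np.outer(k,k);A+=M;b+=M@o
    return np.linalg.solve(A,b)
def crop(d,x0,y0,w,h,s,name):
    c=d["frame"][y0:y0+h,x0:x0+w,::-1]; cv2.imwrite(name,cv2.resize(c,None,fx=s,fy=s,interpolation=cv2.INTER_CUBIC))
def pose():
    s=status.get_state(); p=np.array(s["ee_pos"]); Rm=R.from_euler('xyz',s["ee_rot"],degrees=True).as_matrix(); return s,p,Rm
E
python3 - <<'E'
from h import *
d=imaging.grab_frame("top");crop(d,200,160,200,150,4,"pics/topc.png")
d=imaging.grab_frame("scene");crop(d,200,190,200,150,4,"pics/scc.png")
s,p,Rm=pose();print(p,Rm)
E
```

```text
[ 0.17538041 -0.57344545  0.19175939] [[-2.45316692e-04  2.92475650e-01 -9.56272939e-01]
 [ 8.64435333e-04 -9.56272548e-01 -2.92475753e-01]
 [-9.99999596e-01 -8.98385300e-04 -1.82366678e-05]]
```

View pics/topc.png

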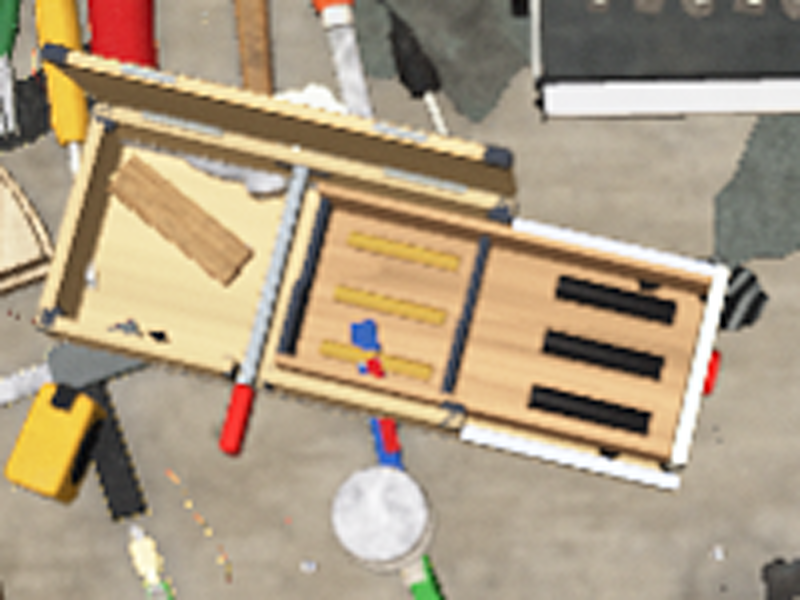

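View pics/scc.png

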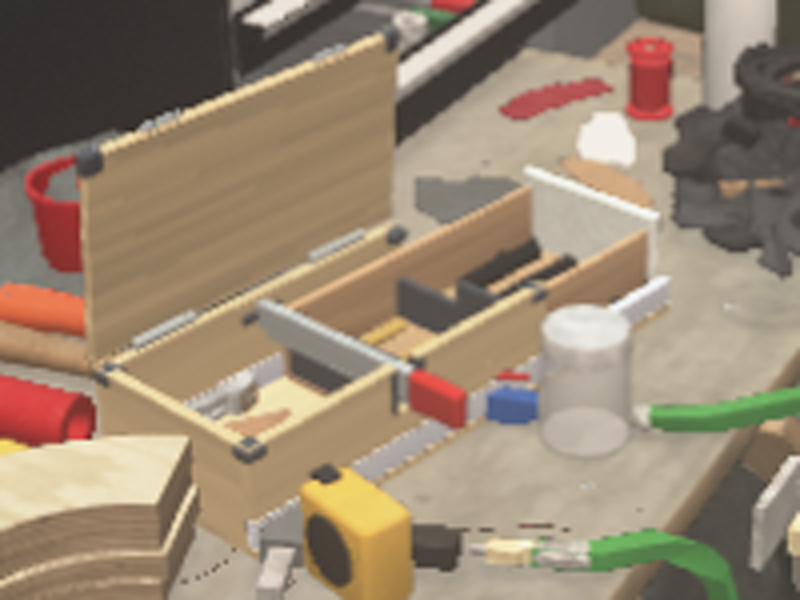

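```bash
cat > fit.py <<'E'
from h import *
from scipy.optimize import least_squares
T=imaging.grab_frame("top");S=imaging.grab_frame("scene")
t=lambda a,b:(200+a/4,160+b/4); s=lambda a,b:(200+a/4,190+b/4)
loc=np.array([[-.07,.13,.076],[-.07,-.13,.076],[.07,-.13,.076],[.07,.13,.076]])
ut=np.array([t(40,322),t(455,424),t(510,215),t(98,108)]); us=np.array([s(250,455),s(542,290),s(400,235),s(98,372)])
def W(q,P):
    c,n=np.cos(q[2]),np.sin(q[2]);P=np.array(P,float);return P@np.array([[c,n,0],[-n,c,0],[0,0,1]])+[q[0],q[1],0]
f=lambda q:np.r_[(proj(T,W(q,loc))-ut).ravel(),(proj(S,W(q,loc))-us).ravel()]
r=least_squares(f,[.6,0,-.2],loss='soft_l1');q=r.x
if __name__=="__main__":
    print(q,np.degrees(q[2]));print(f(q).reshape(-1,2).round(1))
    for nm,P in dict(tip=[-.116,0,.06],hinge=[.066,0,.062],pad0=[0,-.146,.052],padout=[0,-.269,.052]).items():
        w=W(q,P);print(nm,w.round(4),proj(T,w)[0].round(1),proj(S,w)[0].round(1))
    for nm,pt,ps in [("tip",t(232,445),None)]: print(onz(T,*pt,.073))
    # overlays
    for d,n,x0,y0 in((T,"ovt",200,160),(S,"ovs",200,190)):
        im=cv2.resize(d["frame"][y0:y0+150,x0:x0+200,::-1],None,fx=4,fy=4,interpolation=cv2.INTER_CUBIC)
        L=[loc,np.array([[-.066,-.264,.026],[.066,-.264,.026]]),np.array([[.066,0,.074],[-.116,0,.074]])]
        for dy in(.119,.127): L.append(np.array([[-.06,-.139-dy,.074],[.06,-.139-dy,.074]]))
        for l in L:
            p=(proj(d,W(q,l))-[x0,y0])*4
            cv2.polylines(im,[p.astype(int).reshape(-1,1,2)],len(l)>2,(255,0,255),1)
        for a in(1.35,1.5):
            p=(proj(d,W(q,[[.07-.143*np.cos(a)+.008*np.sin(a)*0,y,.078+.143*np.sin(a)] for y in(-.13,.13)]))-[x0,y0])*4
            cv2.polylines(im,[p.astype(int).reshape(-1,1,2)],False,(0,255,0),1)
        cv2.imwrite(f"pics/{n}.png",im)
E
python3 fit.py
```

```text
[ 0.57089557  0.3022682  -0.26380918] -15.115152870456352
[[-2.9  0.2]
 [-0.6  1.3]
 [ 0.3 -3.1]
 [-1.4 -1.9]
 [ 0.5 -0.6]
 [ 2.9 -0.7]
 [-0.1 -3.1]
 [ 0.3 -1. ]]
tip [0.4589 0.3325 0.06  ] [255.5 273.5] [317.1 293.4]
hinge [0.6346 0.2851 0.062 ] [275.2 200.7] [266. 268.]
pad0 [0.5328 0.1613 0.052 ] [327.2 242.1] [322.7 259.3]
padout [0.5008 0.0426 0.052 ] [377.1 254.4] [351.7 243.9]
[0.46266156 0.32496786 0.073     ]
```

Run:
```python
from h import *
from fit import T,S
crop(T,360,150,200,200,3,"pics/tr.png");crop(S,330,160,120,90,6,"pics/sr.png")
```

```text
(no output)
```

View pics/ovt.png

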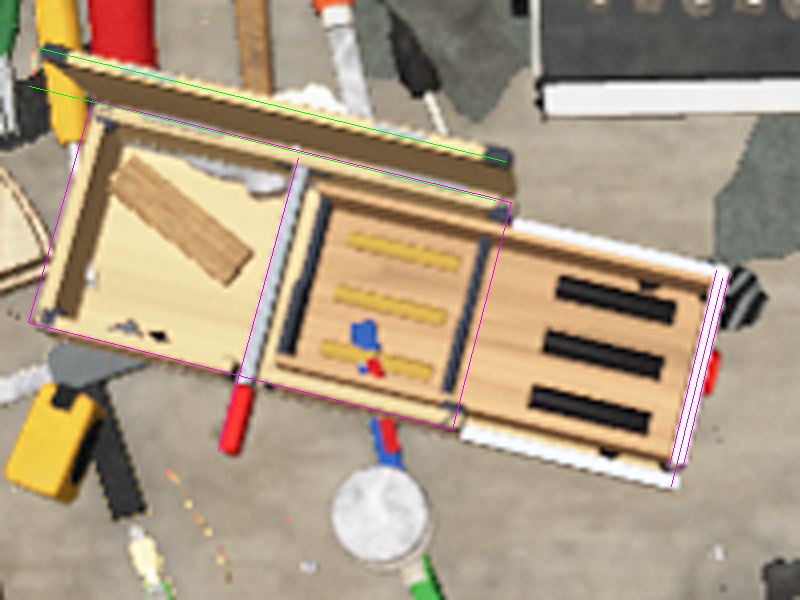

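View pics/ovs.png

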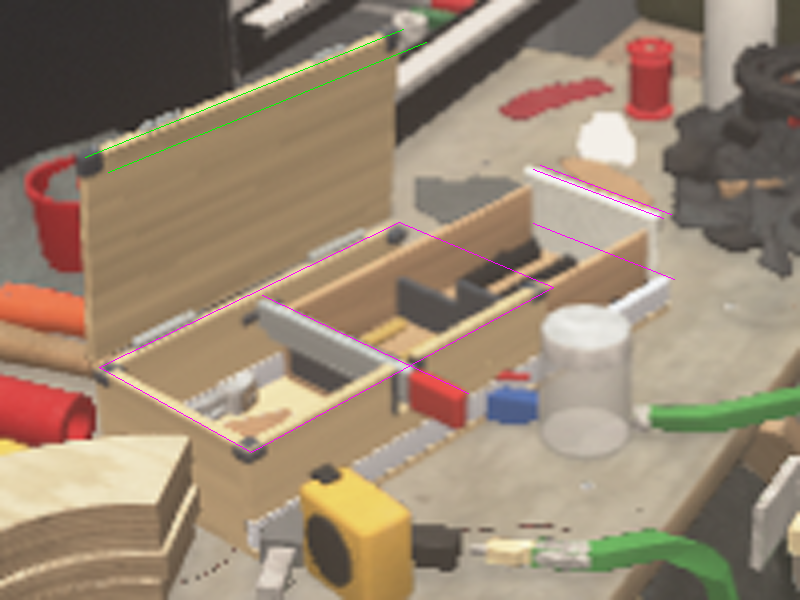

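View pics/tr.png

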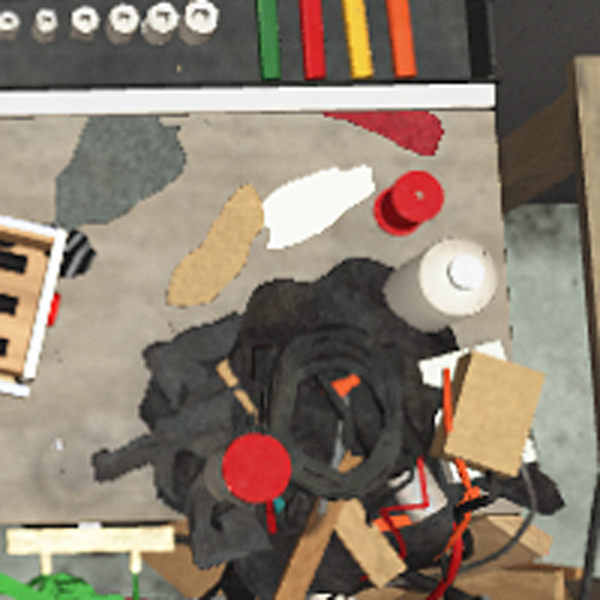

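View pics/sr.png

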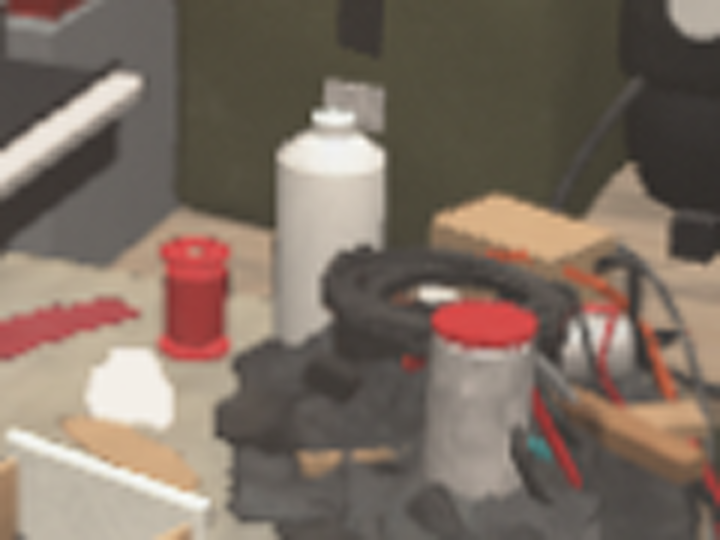

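Run:
```python
from h import *
from fit import T,S
crop(T,205,165,96,72,8,"pics/t1.png");crop(T,290,195,96,72,8,"pics/t2.png");crop(S,215,240,96,72,8,"pics/s1.png");crop(S,285,225,96,72,8,"pics/s2.png")
```

```text
(no output)
```

View pics/t1.png

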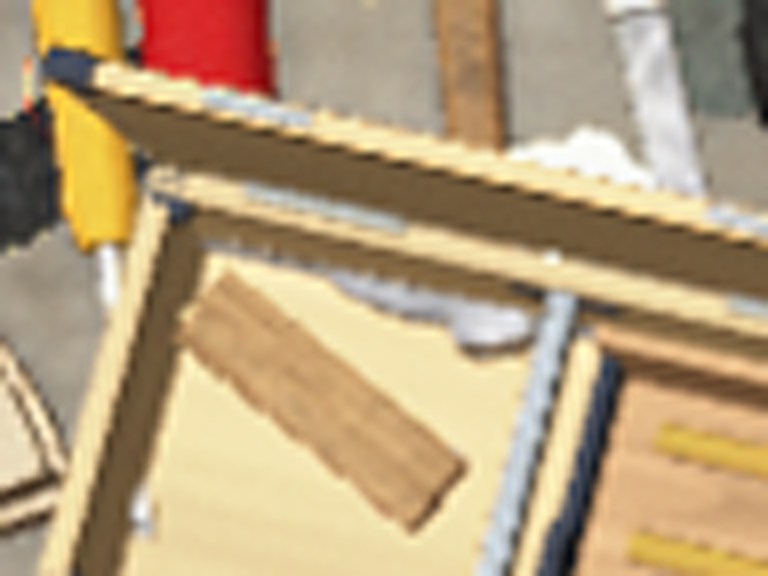

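View pics/t2.png

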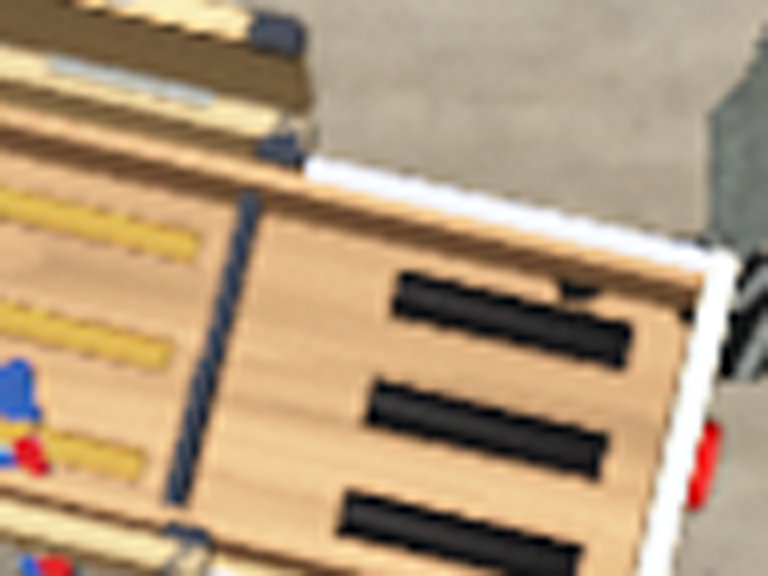

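View pics/s1.png

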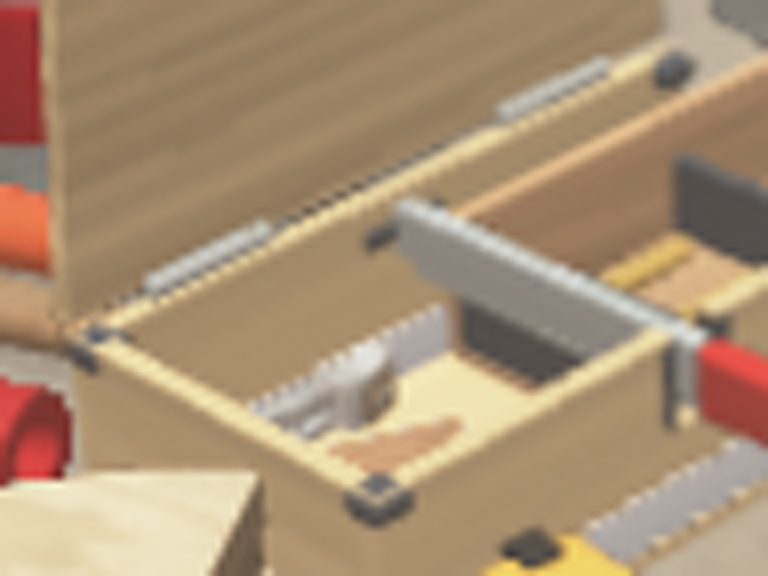

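View pics/s2.png

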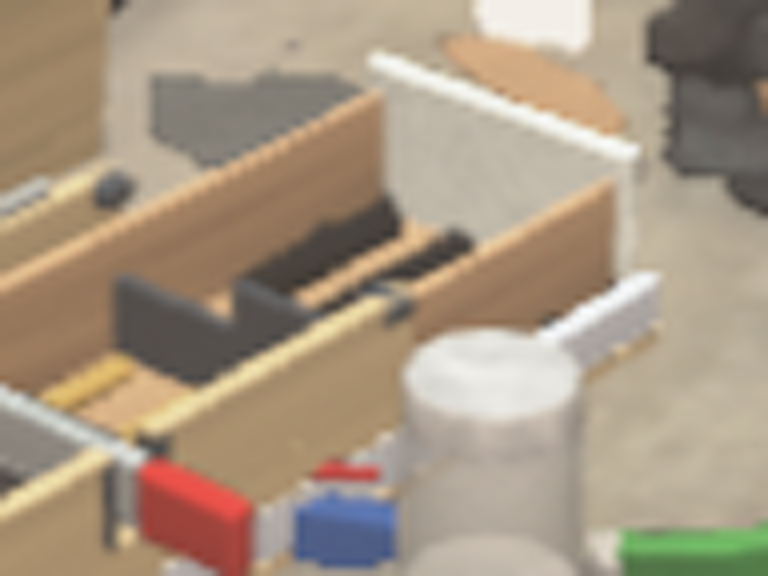

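```bash
cat > fit2.py <<'E'
from h import *
from scipy.optimize import least_squares
T=imaging.grab_frame("top");S=imaging.grab_frame("scene")
def W(q,P):
    c,n=np.cos(q[2]),np.sin(q[2]);P=np.array(P,float);return P@np.array([[c,n,0],[-n,c,0],[0,0,1]])+[q[0],q[1],0]
t=lambda a,b:(200+a/4,160+b/4); t1=lambda a,b:(205+a/8,165+b/8);t2=lambda a,b:(290+a/8,195+b/8)
s=lambda a,b:(200+a/4,190+b/4); s1=lambda a,b:(215+a/8,240+b/8);s2=lambda a,b:(285+a/8,225+b/8)
h=.076
def pts(q):
    dr=q[3]
    a=q[4]; lid=lambda y:[.07-.143*np.cos(a)+.008*np.sin(a),y,.078+.143*np.sin(a)+.008*np.cos(a)]
    top=[[.07,.13,h],[.07,-.13,h],[-.07,-.13,h],[-.07,.13,h],[.06,-.139-dr,.074],[-.06,-.139-dr,.074],[-.07,-.264,.026],[-.116,0,.073],lid(.13),lid(-.13)]
    sc=[[-.07,.13,h],[.07,.13,h],[.07,-.13,h],[-.07,-.13,h],[.06,-.139-dr,.074],[-.06,-.139-dr,.074],[-.07,-.264,.026],[-.116,0,.073]]
    return top,sc
ut=np.array([t1(148,170),t2(315,118),t(463,426),t(40,325),t2(738,255),t(685,468),t(678,488),t(230,453),t(42,45),t(510,150)])
us=np.array([s1(377,500),s1(72,335),s1(690,48),s2(408,295),s2(372,52),s2(640,150),s2(660,275),s2(240,503)])
f=lambda q:np.r_[(proj(T,W(q,pts(q)[0]))+q[5:7]-ut).ravel(),(proj(S,W(q,pts(q)[1]))+q[7:9]-us).ravel(),q[5:]*.5]
r=least_squares(f,[.57,.30,-.26,.123,1.4,0,0,0,0],loss='soft_l1');q=r.x
if __name__=="__main__":
    print(q.round(4),np.degrees(q[2]));print(f(q)[:-4].reshape(-1,2).round(1))
    print("jar",onz(T,295,289-0,.082),"jarfoot", onz(S,346,296,0))
    # free objects: top-centre
    print("can top",onz(T,360+463/3,150+272/3,.15));print("spool",onz(T,360+418/3,150+195/3,.06));print("scrapjar",onz(T,360+257/3,150+468/3,.116))
    print("tape top",onz(T,200+55/4,160+440/4,.065)); print("offcut",onz(T,165,310,.038)); print("chest",onz(T,334,188,0.0))
E
python3 fit2.py
```

```text
[ 0.5743  0.3001 -0.2513  0.1233  1.4683  0.5774  1.5153 -0.6875  0.4552] -14.39816189356874
[[ 0.6 -0.4]
 [-0.3  0.2]
 [-0.5  0.3]
 [-1.2  0.3]
 [ 0.1 -0.1]
 [-0.  -1.2]
 [ 0.2  0.1]
 [-0.6 -0.2]
 [ 0.8 -0.1]
 [ 0.6  0.4]
 [ 0.2  0.3]
 [-0.3  0.2]
 [-3.4 -0.5]
 [ 0.6 -0.6]
 [ 0.5  0.1]
 [-0.3 -0.2]
 [-0.1  0.2]
 [ 0.9  0.3]]
jar [0.41874216 0.23770824 0.082     ] jarfoot [0.43196284 0.22663811 0.        ]
can top [ 0.51208325 -0.25693661  0.15      ]
spool [ 0.59004478 -0.25398511  0.06      ]
scrapjar [ 0.37165983 -0.10270592  0.116     ]
tape top [0.46829088 0.4313084  0.065     ]
offcut [0.37669988 0.55356566 0.038     ]
chest [0.67979814 0.14186486 0.        ]
```

The fit agrees to about 1 px: case at (0.574, 0.300), yaw −14.4°, drawer about 0.123 out, lid about 1.47. Plan: pinch the stay sleeve from above and lift it, push the drawer pad with closed fingers, then pull the lid over from behind and press it flat. I'll write a helper that converts world targets into tool-frame shifts.

```bash
cat > go.py <<'E'
# usage: go.py world|case x y z yawdeg tiltdeg axis ; orientation: tool x down then rotated
import sys; from h import *
Q=(0.5743,0.3001,np.radians(-14.4))
def C2W(P):
    c,n=np.cos(Q[2]),np.sin(Q[2]);return np.array([Q[0]+c*P[0]-n*P[1],Q[1]+n*P[0]+c*P[1],P[2]])
def W2C(P):
    c,n=np.cos(Q[2]),np.sin(Q[2]);d=np.array(P)-[Q[0],Q[1],0];return np.array([c*d[0]+n*d[1],-n*d[0]+c*d[1],d[2]])
def ori(yaw,tilt=0,ax=0):
    # tool y horizontal at world yaw (deg), tool x down; then tilt about world horizontal axis at angle ax (deg)
    y=np.array([np.cos(np.radians(yaw)),np.sin(np.radians(yaw)),0]);x=np.array([0,0,-1.]);B=np.c_[x,y,np.cross(x,y)]
    a=np.radians(ax);return R.from_rotvec(np.radians(tilt)*np.array([np.cos(a),np.sin(a),0])).as_matrix()@B
def show():
    s,p,Rm=pose();print("t",round(s["clock"],2),"p",p.round(4),"case",W2C(p).round(4),"F",s["ft_force"].round(1),"w",round(s["width"],3),"q",s["qpos"].round(0),"toolx",Rm[:,0].round(2),"toolyyaw",round(float(np.degrees(np.arctan2(Rm[1,1],Rm[0,1]))),1))
def delta(pw,Rt):
    s,p,Rm=pose();sh=Rm.T@(np.array(pw)-p);rv=R.from_matrix(Rm.T@Rt).as_rotvec()
    print("shift",sh.round(4).tolist(),"rv",rv.round(3).tolist(),"|",np.linalg.norm(sh).round(3),np.degrees(np.linalg.norm(rv)).round(1))
if __name__=="__main__":
    show()
    if len(sys.argv)>1:
        a=sys.argv; P=np.array([float(v) for v in a[2:5]]); yaw,tilt,ax=[float(v) for v in a[5:8]]
        delta(C2W(P) if a[1]=="case" else P, ori(yaw,tilt,ax))
E
python3 go.py world .2 -.57 .3 -73 0 0; python3 go.py world .45 -.15 .3 -73 0 0
```

```text
t 0.65 p [ 0.1755 -0.5737  0.1922] case [-0.169  -0.9456  0.1922] F [-0.1 -0.2 -0.9] w 0.997 q [-73.  18.  -3.  69.  -0.  90.] toolx [-0.  0. -1.] toolyyaw -73.0
shift [-0.1078, 0.0036, -0.0246] rv [0.0, 0.0, 0.0] | 0.111 0.0
t 0.65 p [ 0.1755 -0.5737  0.1922] case [-0.169  -0.9456  0.1922] F [-0.1 -0.2 -0.9] w 0.997 q [-73.  18.  -3.  69.  -0.  90.] toolx [-0.  0. -1.] toolyyaw -73.0
shift [-0.1078, -0.3249, -0.3865] rv [0.0, 0.0, 0.0] | 0.516 0.0
```

```bash
python3 -m pendant '[[0.5,[-0.04,0,0],[0,0,0]],[0.5,[-0.08,0,-0.01],[0,0,0]],[0.5,[-0.11,-0.02,-0.03],[0,0,0]],[0.5,[-0.11,-0.05,-0.06],[-0.1,0,0]],[0.5,[-0.11,-0.08,-0.09],[-0.2,0,0]]]'; python3 go.py world .45 -.15 .3 0 0 0
```

```text
clock: 1.07
ee_pos: [0.2383, -0.473, 0.3044]
ee_rot: [90.7, 89.7, -60.7]
ft_force: [0.5, -0.4, 0.2]
width: 0.498
t 1.07 p [ 0.2383 -0.473   0.3044] case [-0.1332 -0.8324  0.3044] F [ 0.5 -0.4  0.2] w 0.498 q [-63.   9.   0.  81.   0.  88.] toolx [ 0. -0. -1.] toolyyaw -61.4
shift [0.0036, -0.1822, -0.3405] rv [-1.071, 0.002, -0.004] | 0.386 61.4
```

```bash
python3 -m pendant '[[0.5,[0,-0.018,-0.034],[-0.1,0,0]],[0.5,[0,-0.036,-0.068],[-0.2,0,0]],[0.5,[0,-0.054,-0.102],[-0.3,0,0]],[0.5,[0,-0.072,-0.136],[-0.4,0,0]],[0.5,[0,-0.09,-0.17],[-0.5,0,0]]]'; python3 go.py world .45 -.1 .3 0 0 0
```

```text
clock: 1.48
ee_pos: [0.345, -0.311, 0.3043]
ee_rot: [65.0, 89.7, -57.4]
ft_force: [1.0, 0.1, 0.3]
width: 0.499
t 1.48 p [ 0.345  -0.311   0.3043] case [-0.0701 -0.6489  0.3043] F [1.  0.1 0.3] w 0.499 q [-42.   2.  -8.  80.  -0.  81.] toolx [ 0. -0. -1.] toolyyaw -32.5
shift [0.0036, -0.0248, -0.2343] rv [-0.567, 0.004, -0.004] | 0.236 32.5
```

```bash
python3 -m pendant '[[0.5,[0,-0.005,-0.04],[-0.11,0,0]],[0.5,[0,-0.01,-0.08],[-0.22,0,0]],[0.5,[0,-0.015,-0.12],[-0.33,0,0]],[0.5,[0,-0.02,-0.16],[-0.44,0,0]],[0.5,[0,-0.025,-0.2],[-0.55,0,0]]]'; python3 go.py world .43 .1 .3 40 0 0
```

```text
clock: 1.9
ee_pos: [0.4318, -0.1269, 0.3041]
ee_rot: [38.9, 89.6, -51.8]
ft_force: [1.3, -1.2, 0.5]
width: 0.499
t 1.9 p [ 0.4318 -0.1269  0.3041] case [-0.0318 -0.4491  0.3041] F [ 1.3 -1.2  0.5] w 0.499 q [-16.   0.  -9.  80.  -0.  74.] toolx [ 0. -0. -1.] toolyyaw -0.7
shift [0.003, -0.0045, -0.2269] rv [-0.71, 0.006, -0.002] | 0.227 40.7
```

```bash
python3 -m pendant '[[0.5,[0,0,-0.04],[-0.12,0,0]],[0.5,[0,0,-0.08],[-0.24,0,0]],[0.5,[0,0,-0.12],[-0.36,0,0]],[0.5,[0,0,-0.16],[-0.48,0,0]],[0.5,[0,0,-0.2],[-0.6,0,0]]]'; python3 go.py world .43 .27 .28 70 0 0
```

```text
clock: 2.32
ee_pos: [0.4338, 0.075, 0.3034]
ee_rot: [10.8, 89.6, -45.2]
ft_force: [1.5, 0.1, -0.2]
width: 0.499
t 2.32 p [0.4338 0.075  0.3034] case [-0.0801 -0.253   0.3034] F [ 1.5  0.1 -0.2] w 0.499 q [ 10.  -1. -11.  80.  -0.  66.] toolx [ 0. -0. -1.] toolyyaw 34.1
shift [0.0225, 0.106, -0.1638] rv [-0.627, 0.007, 0.001] | 0.196 35.9
```

```bash
python3 -m pendant '[[0.5,[0,0.02,-0.032],[-0.12,0,0]],[0.5,[0,0.04,-0.064],[-0.24,0,0]],[0.5,[0,0.06,-0.096],[-0.36,0,0]],[0.5,[0.01,0.08,-0.13],[-0.48,0,0]],[0.5,[0.02,0.1,-0.16],[-0.6,0,0]]]'; python3 go.py case -.1 0 .15 75.6 -20 75.6
```

```text
clock: 2.73
ee_pos: [0.4268, 0.266, 0.283]
ee_rot: [-7.9, 89.6, -29.0]
ft_force: [0.3, -0.1, 0.4]
width: 0.504
t 2.73 p [0.4268 0.266  0.283 ] case [-0.1344 -0.0697  0.283 ] F [ 0.3 -0.1  0.4] w 0.504 q [32.  6. -6. 78. -0. 53.] toolx [ 0.01 -0.   -1.  ] toolyyaw 68.8
shift [0.1331, 0.0734, 0.0249] rv [-0.117, -0.341, 0.022] | 0.154 20.7
```

Run:
```python
from h import *
d=imaging.grab_frame("wrist");cv2.imwrite("pics/w1.png",d["frame"][:,:,::-1])
```

```text
(no output)
```

View pics/w1.png

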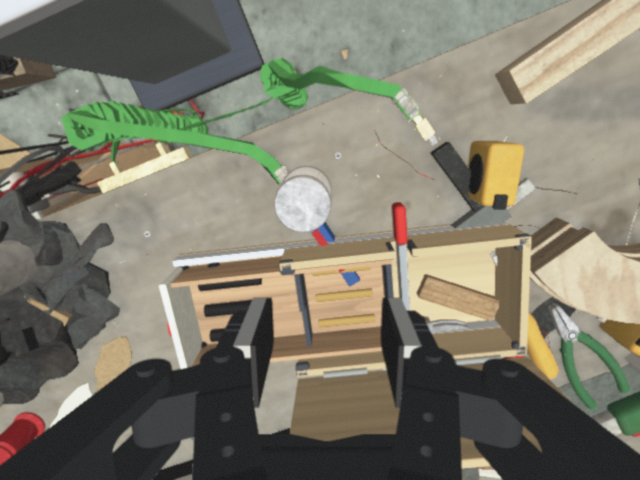

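The wrist view shows the stay's red sleeve at (400,222), with its tip at (399,206) and the jar at (303,202). I'll compare these with where my fit puts the same points.

Run:
```python
from h import *
from go import C2W
d=imaging.grab_frame("wrist")
for P in [(-.116,0,.073),(-.07,0,.073),(-.07,.13,.076),(-.07,-.13,.076),(.066,-.2623,.074),(0,-.2693,.052)]: print(P,proj(d,C2W(P))[0].round(1))
crop(d,280,180,160,120,5,"pics/w1c.png")
```

```text
(-0.116, 0, 0.073) [392.7 211.1]
(-0.07, 0, 0.073) [395.3 254.1]
(-0.07, 0.13, 0.076) [523.6 242.1]
(-0.07, -0.13, 0.076) [271.3 267.8]
(0.066, -0.2623, 0.074) [175.5 388.4]
(0, -0.2693, 0.052) [164.1 328.7]
```

View pics/w1c.png

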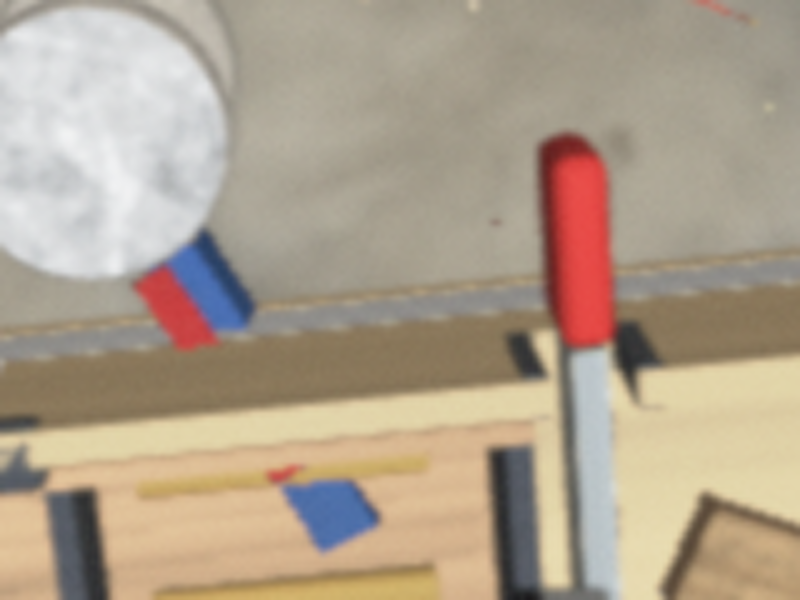

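```bash
python3 -m pendant '[[0.5,[0.027,0.015,0.005],[-0.023,-0.07,0]],[0.5,[0.053,0.03,0.01],[-0.046,-0.14,0]],[0.5,[0.08,0.045,0.015],[-0.07,-0.21,0.01]],[0.5,[0.107,0.06,0.02],[-0.093,-0.28,0.015]],[0.5,[0.133,0.075,0.025],[-0.117,-0.34,0.02]]]'; python3 go.py case -.092 0.002 .042 75.6 -20 75.6;  python3 - <<'E'
from h import *
from go import C2W
d=imaging.grab_frame("wrist");cv2.imwrite("pics/w2.png",d["frame"][:,:,::-1])
for P in [(-.116,0,.073),(-.074,0,.073),(-.07,.13,.076),(-.07,-.13,.076)]: print(P,proj(d,C2W(P))[0].round(1))
E
```

```text
clock: 3.25
ee_pos: [0.4769, 0.3283, 0.147]
ee_rot: [-0.4, 70.1, -14.7]
ft_force: [-0.3, 0.3, -1.0]
width: 0.505
t 3.25 p [0.4769 0.3283 0.147 ] case [-0.1014  0.0031  0.147 ] F [-0.3  0.3 -1. ] w 0.505 q [ 45.   8. -25.  47. -17.  58.] toolx [ 0.33 -0.09 -0.94] toolyyaw 75.7
shift [0.1019, -0.0008, -0.027] rv [0.003, -0.001, 0.002] | 0.105 0.2
(-0.116, 0, 0.073) [321.5 180. ]
(-0.074, 0, 0.073) [321.9 234.6]
(-0.07, 0.13, 0.076) [511.8 242.5]
(-0.07, -0.13, 0.076) [131.8 241.3]
```

View pics/w2.png

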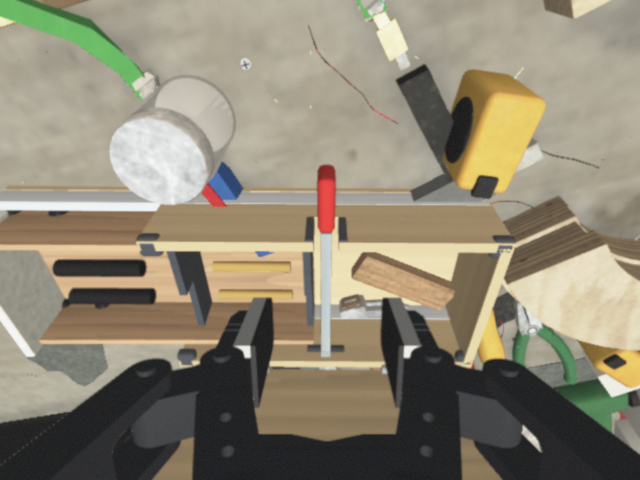

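```bash
python3 -m pendant '[[0.5,[0.025,0,-0.01],[0,0,0]],[0.5,[0.05,0,-0.018],[0,0,0]],[0.5,[0.075,0,-0.024],[0,0,0]],[0.5,[0.095,0,-0.027],[0,0,0]],[0.5,[0.1,0,-0.027],[0,0,0]]]'; python3 go.py case -.092 0.003 .042 75.6 -20 75.6;  python3 - <<'E'
from h import *
d=imaging.grab_frame("wrist");cv2.imwrite("pics/w3.png",d["frame"][:,:,::-1])
E
```

```text
clock: 3.72
ee_pos: [0.4802, 0.3228, 0.0341]
ee_rot: [-2.1, 70.4, -16.1]
ft_force: [-1.6, -0.3, -0.3]
width: 0.499
t 3.72 p [0.4802 0.3228 0.0341] case [-0.0967 -0.0014  0.0341] F [-1.6 -0.3 -0.3] w 0.499 q [ 45.  15. -33.  33. -17.  57.] toolx [ 0.32 -0.09 -0.94] toolyyaw 75.8
shift [-0.0059, 0.0043, 0.0072] rv [0.008, -0.008, 0.01] | 0.01 0.9
```

View pics/w3.png

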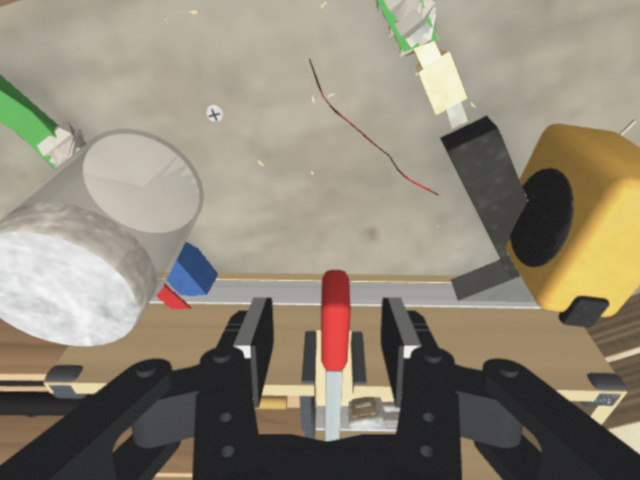

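```bash
python3 -m pendant '[[0.5,[-0.006,0.004,0.006],[0,0,0]],[0.5,[-0.006,0.004,0.006],[0,0,0]],[1,[-0.006,0.004,0.006],[0,0,0]],[1,[-0.006,0.004,0.006],[0,0,0]],[1,[-0.006,0.004,0.006],[0,0,0]]]';python3 -m pendant '[[1,[0,0,0],[0,0,0]],[1,[0,0,0],[0,0,0]],[1,[0,0,0],[0,0,0]]]'; python3 go.py case -.092 0.003 .042 75.6 -20 75.6
```

```text
clock: 4.18
ee_pos: [0.4859, 0.3267, 0.0436]
ee_rot: [-1.7, 70.4, -15.8]
ft_force: [0.0, -0.4, -0.7]
width: 0.079
clock: 4.43
ee_pos: [0.4859, 0.3268, 0.0438]
ee_rot: [-1.7, 70.3, -15.7]
ft_force: [-0.3, 0.1, 0.3]
width: -0.0
t 4.43 p [0.4859 0.3268 0.0438] case [-0.0923  0.0039  0.0438] F [-0.3  0.1  0.3] w -0.0 q [ 45.  14. -32.  34. -17.  57.] toolx [ 0.32 -0.09 -0.94] toolyyaw 75.8
shift [0.0018, -0.0008, -0.0003] rv [0.007, -0.006, 0.008] | 0.002 0.7
```

Run:
```python
from h import *
d=imaging.grab_frame("wrist");cv2.imwrite("pics/w4.png",d["frame"][:,:,::-1])
d=imaging.grab_frame("scene");crop(d,260,200,133,100,6,"pics/s4.png")
```

```text
(no output)
```

View pics/w4.png

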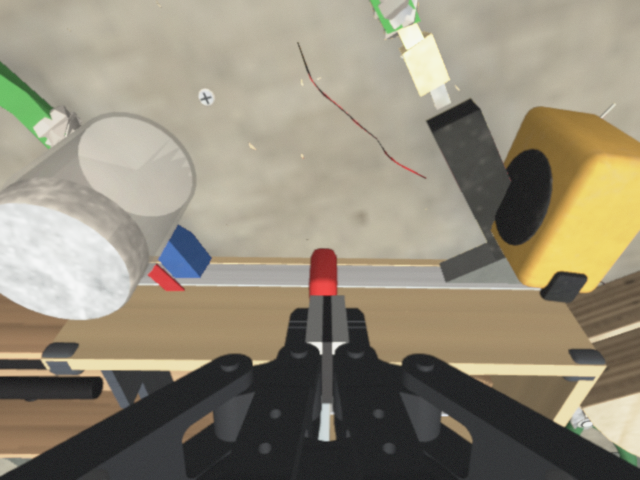

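View pics/s4.png

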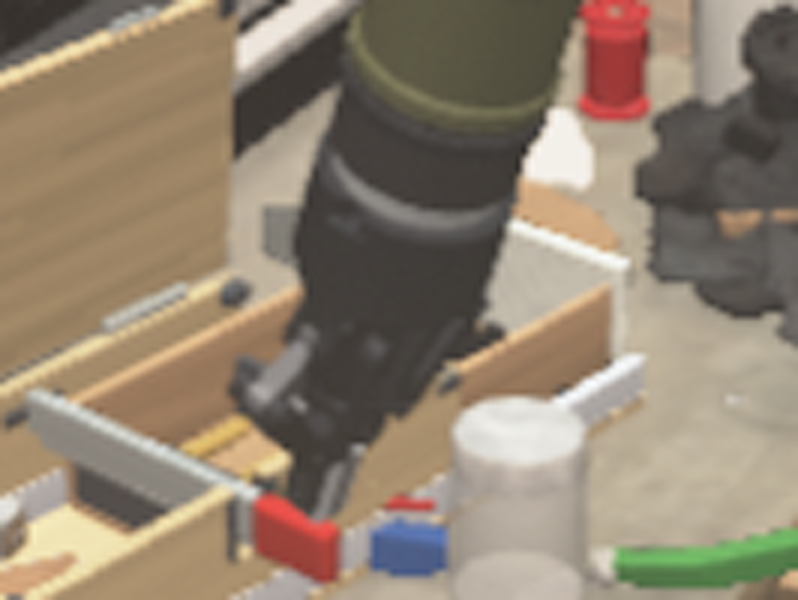

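Run:
```python
from h import *
from go import C2W
s,p,Rm=pose()
for n in("scene","wrist","top"):
    d=imaging.grab_frame(n); print(n,"tcp",proj(d,p)[0].round(1),"grasp",proj(d,p-.019*Rm[:,0])[0].round(1),"sleeve tip",proj(d,C2W((-.116,0,.073)))[0].round(1))
    if n=="top": crop(d,220,210,100,75,8,"pics/t4.png")
    if n=="wrist": crop(d,240,220,160,120,5,"pics/w4c.png")
```

```text
scene tcp [308.6 295.4] grasp [310.3 290. ] sleeve tip [316.6 287.8]
wrist tcp [326.  277.7] grasp [326.  293.9] sleeve tip [316.1 282.8]
top tcp [258.8 263.1] grasp [257.2 264.7] sleeve tip [256.3 271.6]
```

View pics/t4.png

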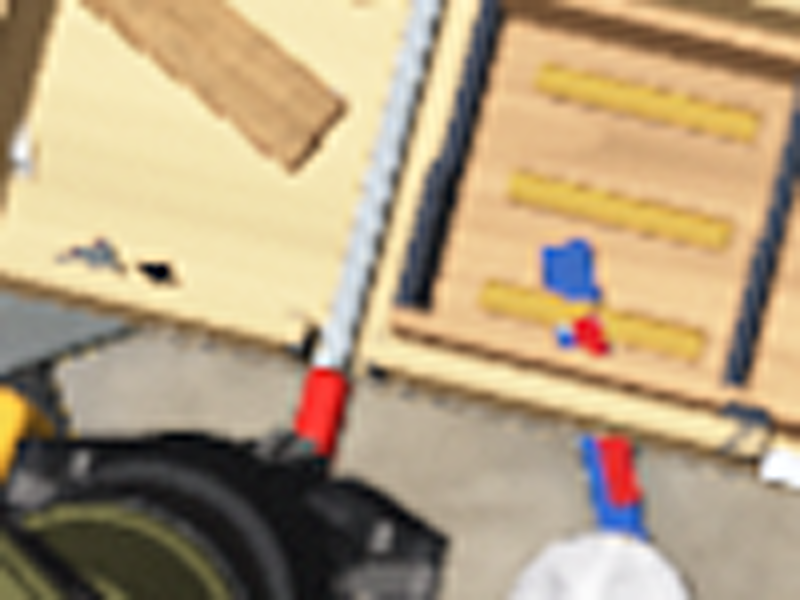

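View pics/w4c.png

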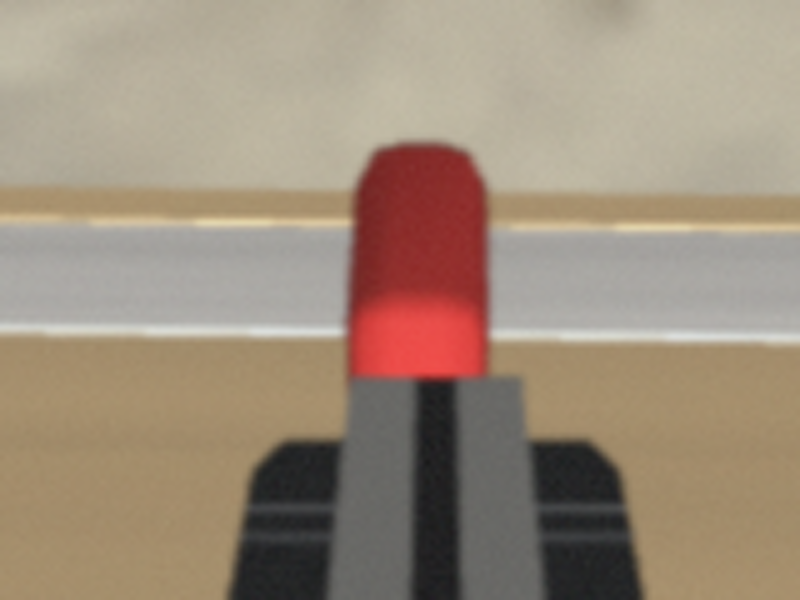

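Run:
```python
from h import *
from go import C2W,W2C
s,p,Rm=pose()
d=imaging.grab_frame("wrist");K,D,r,t=cam(d);Rc=cv2.Rodrigues(r)[0];o=-Rc.T@t
print("cam case",W2C(o),"in tool",Rm.T@(o-p),"viewdir tool",Rm.T@Rc.T[:,2])
for a in(-.03,-.02,-.01,0,.01):
  for z in(-.011,.011): print(a,z,proj(d,p+Rm@[a,0,z])[0].round(1), proj(d,p+Rm@[a,.006,z])[0].round(1))
S=imaging.grab_frame("scene")
for a in(-.03,-.02,-.01,0,.01): print(a,[proj(S,p+Rm@[a,0,z])[0].round(1) for z in(-.011,.011)])
crop(S,290,260,60,45,13,"pics/s5.png")
```

```text
cam case [-0.22377654  0.00495765  0.18988937] in tool [-0.18203493  0.00028887 -0.07462018] viewdir tool [9.55974561e-01 5.14927537e-04 2.93449099e-01]
-0.03 -0.011 [325.8 280.6] [340.3 280.6]
-0.03 0.011 [325.9 327.9] [339.8 327.9]
-0.02 -0.011 [325.9 271.7] [339.5 271.7]
-0.02 0.011 [325.9 316.9] [339.1 316.9]
-0.01 -0.011 [325.9 263.8] [338.9 263.8]
-0.01 0.011 [325.9 306.9] [338.4 306.9]
0 -0.011 [325.9 256.7] [338.3 256.7]
0 0.011 [326. 298.] [337.9 298. ]
0.01 -0.011 [326.  250.3] [337.7 250.3]
0.01 0.011 [326.  289.8] [337.4 289.8]
-0.03 [array([314.6, 289.7]), array([308.1, 284.1])]
-0.02 [array([313.6, 292.6]), array([307.2, 287. ])]
-0.01 [array([312.7, 295.4]), array([306.3, 289.8])]
0 [array([311.8, 298.2]), array([305.4, 292.6])]
0.01 [array([310.9, 300.9]), array([304.6, 295.4])]
```

View pics/s5.png

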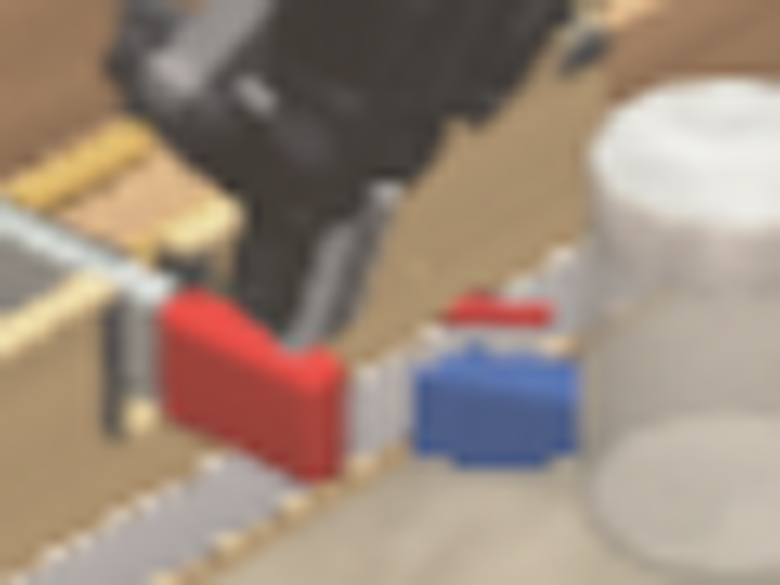

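Run:
```python
from h import *
from go import C2W,W2C
d=imaging.grab_frame("wrist")
for P in [(-.116,0,.073),(-.116,0,.047),(-.07,.13,.076),(-.07,-.13,.076),(-.07,.13,.0),(-.07,-.13,.0)]: print(P,proj(d,C2W(P))[0].round(1))
im=d["frame"][:,:,::-1].copy()
s,p,Rm=pose()
for a in(0,-.019,-.05):
  for z in(-.011,.011):
    q=proj(d,[p+Rm@[a,y,z] for y in(-.01,.01)]).astype(int); cv2.line(im,tuple(q[0].tolist()),tuple(q[1].tolist()),(255,0,255) if a==0 else (0,255,0),1)
cv2.imwrite("pics/w4o.png",im)
```

```text
(-0.116, 0, 0.073) [316.  282.7]
(-0.116, 0, 0.047) [317.9 243.6]
(-0.07, 0.13, 0.076) [601.1 364.8]
(-0.07, -0.13, 0.076) [ 34.6 358.7]
(-0.07, 0.13, 0.0) [532.6 259.4]
(-0.07, -0.13, 0.0) [109.7 255.3]
```

View pics/w4o.png

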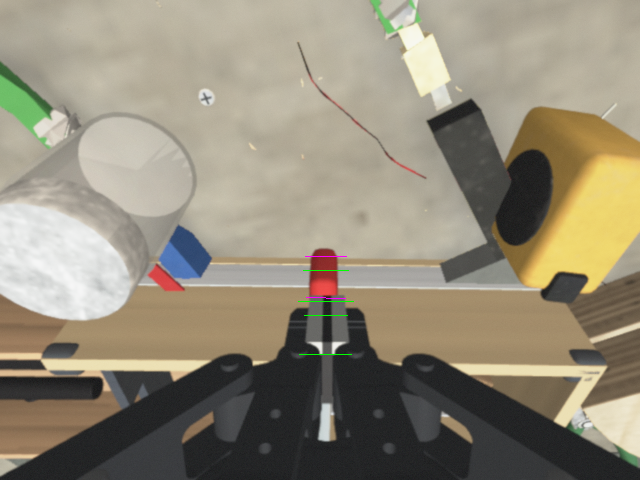

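Run:
```python
from h import *
s,p,Rm=pose()
d=imaging.grab_frame("wrist");K,D,r,t=cam(d);Rc=cv2.Rodrigues(r)[0];o=-Rc.T@t
print(Rm.T@(o-p),R.from_matrix(Rm.T@Rc.T).as_rotvec())
r=np.array([-2.32464332,1.71865684,0.26148109]);t=np.array([-0.59883254,-0.03853493,0.38041889]);Rc=cv2.Rodrigues(r)[0];o=-Rc.T@t
p=np.array([0.17528728,-0.57314254,0.19131527]);Rm=R.from_euler('xyz',[-90.33961775,89.90084274,106.6672359],degrees=True).as_matrix()
print(Rm.T@(o-p),R.from_matrix(Rm.T@Rc.T).as_rotvec())
```

```text
[-0.18201994  0.00027711 -0.07461822] [0.98667209 0.98742338 1.33567486]
[-1.82270092e-01 -4.57000534e-05 -7.54881610e-02] [0.98602219 0.98609276 1.33535362]
```

```bash
python3 -m pendant '[[0.5,[0,0,0],[0,0,0]],[0.5,[0,0,0],[0,0,0]],[0.5,[0,0,0],[0,0,0]]]'
python3 - <<'E'
from h import *
d=imaging.grab_frame("wrist");cv2.imwrite("pics/w5.png",d["frame"][:,:,::-1])
d=imaging.grab_frame("scene");crop(d,270,230,100,75,8,"pics/s6.png")
E
```

```text
clock: 5.13
ee_pos: [0.4859, 0.3266, 0.0436]
ee_rot: [-1.7, 70.4, -15.8]
ft_force: [-0.1, 0.2, 0.1]
width: 0.417
```

View pics/w5.png

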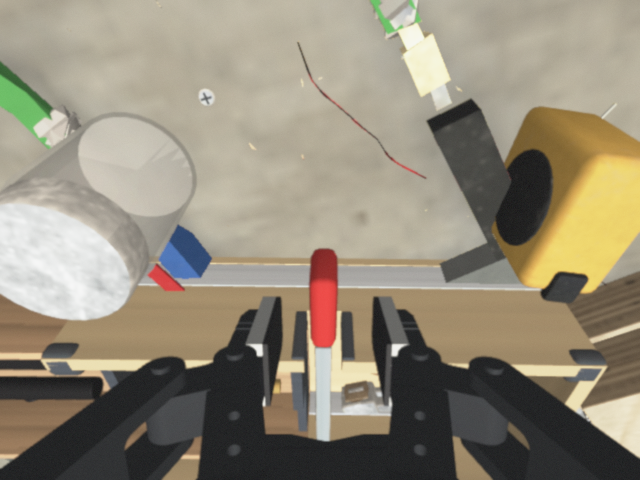

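View pics/s6.png

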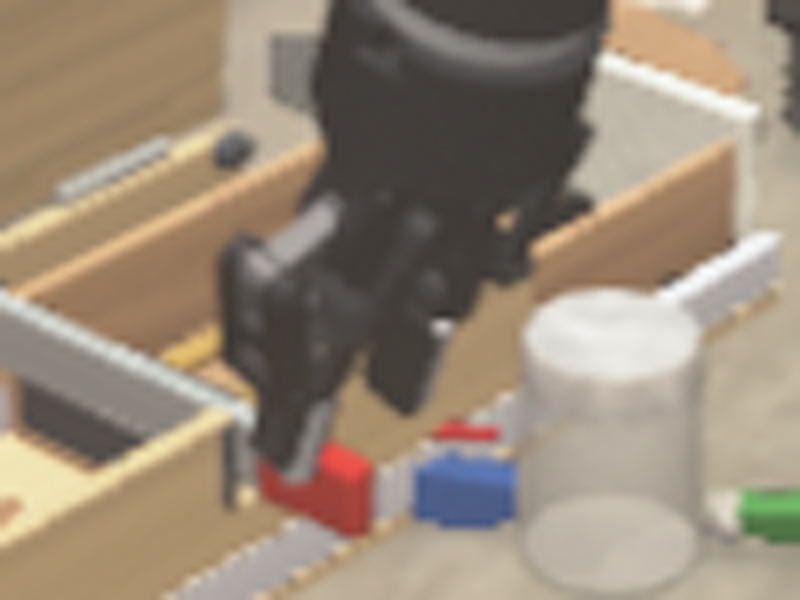

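The images agree that the real finger ends sit about 35 mm behind the reported TCP: scene, wrist and opening scale all point to it. The first close therefore shut just above the sleeve without touching it. I'll go 30 mm further along the tool and check.

```bash
python3 -m pendant '[[0.5,[0.01,0,0],[0,0,0]],[0.5,[0.02,0,0],[0,0,0]],[0.5,[0.03,0,0],[0,0,0]],[0.5,[0.03,0,0],[0,0,0]]]'
python3 - <<'E'
from h import *
d=imaging.grab_frame("wrist");cv2.imwrite("pics/w6.png",d["frame"][:,:,::-1])
d=imaging.grab_frame("scene");crop(d,270,230,100,75,8,"pics/s7.png")
E
```

```text
clock: 5.57
ee_pos: [0.4946, 0.3223, 0.0124]
ee_rot: [-2.3, 70.5, -16.4]
ft_force: [-1.0, -0.0, -0.1]
width: 0.5
```

View pics/w6.png

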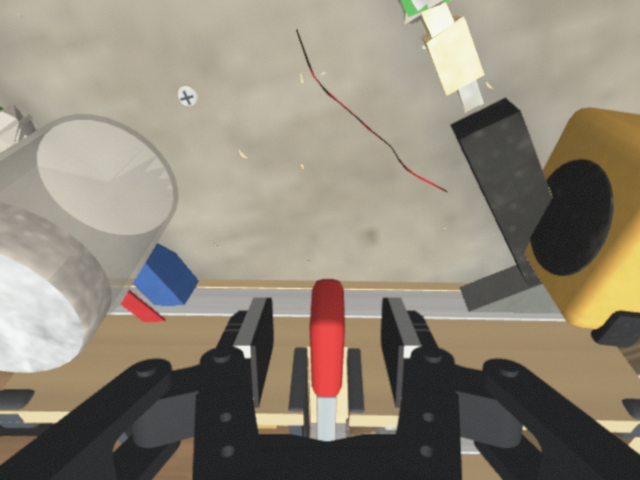

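View pics/s7.png

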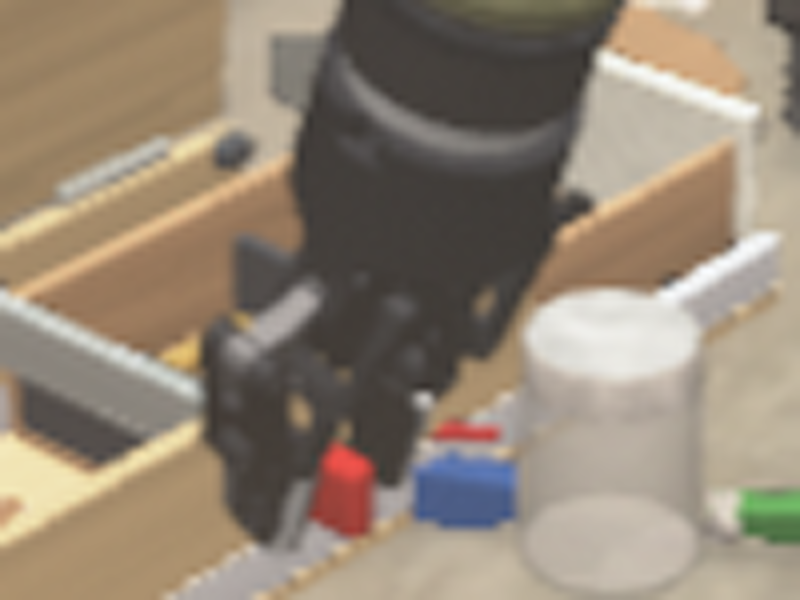

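The fingers now straddle the sleeve: in the wrist view the sleeve is at (327,340), between pads at 265 and 390. I'll close.

```bash
python3 -m pendant '[[1,[0,0,0],[0,0,0]],[1,[0,0,0],[0,0,0]],[1,[0,0,0],[0,0,0]],[1,[0,0,0],[0,0,0]],[1,[0,0,0],[0,0,0]]]'; python3 go.py
```

```text
clock: 6.08
ee_pos: [0.4949, 0.3225, 0.0143]
ee_rot: [-2.2, 70.4, -16.3]
ft_force: [-3.0, -4.3, 3.8]
width: 0.124
t 6.08 p [0.4949 0.3225 0.0143] case [-0.0825  0.0019  0.0143] F [-3.  -4.3  3.8] w 0.124 q [ 44.  17. -33.  30. -17.  56.] toolx [ 0.32 -0.09 -0.94] toolyyaw 75.8
```

```bash
cat > arc.py <<'E'
from go import *
def arc(h,angs,post=(0,0,0)):
    s,p,Rm=pose();c=C2W(h);ax=C2W([0,1,0])-C2W([0,0,0])
    for a in angs:
        Q_=R.from_rotvec(a*ax).as_matrix();pt=c+Q_@(p-c)
        print(a,(Rm.T@(pt-p)).round(4).tolist(),R.from_matrix(Rm.T@Q_@Rm).as_rotvec().round(3).tolist())
if __name__=="__main__":
    import sys;arc((.066,0,.062),[float(v) for v in sys.argv[1:]])
E
python3 arc.py .07 .14 .21 .28 .35
```

```text
0.07 [-0.0109, -0.0001, 0.0007] [-0.001, 0.07, 0.0]
0.14 [-0.0217, -0.0003, 0.0022] [-0.002, 0.14, 0.001]
0.21 [-0.0324, -0.0004, 0.0044] [-0.002, 0.21, 0.001]
0.28 [-0.0429, -0.0005, 0.0074] [-0.003, 0.28, 0.002]
0.35 [-0.0532, -0.0007, 0.0111] [-0.004, 0.35, 0.002]
```

```bash
python3 -m pendant '[[1,[-0.011,0,0.001],[0,0.07,0]],[1,[-0.022,0,0.002],[0,0.14,0]],[1,[-0.032,0,0.004],[0,0.21,0]],[1,[-0.043,0,0.007],[0,0.28,0]],[1,[-0.053,0,0.011],[0,0.35,0]]]'; python3 go.py; python3 arc.py .07 .14 .21 .28 .35
```

```text
clock: 6.5
ee_pos: [0.4877, 0.3241, 0.0688]
ee_rot: [-128.9, 89.0, -143.1]
ft_force: [1.2, -3.0, -3.5]
width: 0.128
t 6.5 p [0.4877 0.3241 0.0688] case [-0.0898  0.0018  0.0688] F [ 1.2 -3.  -3.5] w 0.128 q [ 34.  22. -14.  55.  -0.  48.] toolx [-0.01 -0.01 -1.  ] toolyyaw 75.7
0.07 [-0.0109, -0.0001, 0.0007] [-0.001, 0.07, 0.0]
0.14 [-0.0217, -0.0003, 0.0022] [-0.002, 0.14, 0.0]
0.21 [-0.0324, -0.0004, 0.0045] [-0.003, 0.21, 0.001]
0.28 [-0.0429, -0.0006, 0.0075] [-0.004, 0.28, 0.001]
0.35 [-0.0531, -0.0007, 0.0112] [-0.005, 0.35, 0.001]
```

```bash
python3 -m pendant '[[1,[-0.011,0,0.001],[0,0.07,0]],[1,[-0.022,0,0.002],[0,0.14,0]],[1,[-0.032,0,0.004],[0,0.21,0]],[1,[-0.043,0,0.007],[0,0.28,0]],[1,[-0.048,0,0.009],[0,0.31,0]]]'; python3 go.py;python3 - <<'E'
from h import *
d=imaging.grab_frame("wrist");cv2.imwrite("pics/w8.png",d["frame"][:,:,::-1])
d=imaging.grab_frame("scene");crop(d,200,160,200,150,4,"pics/s8.png")
E
```

```text
clock: 6.92
ee_pos: [0.4975, 0.3216, 0.117]
ee_rot: [-177.6, 71.3, 168.0]
ft_force: [-4.4, -4.1, -1.4]
width: 0.126
t 6.92 p [0.4975 0.3216 0.117 ] case [-0.0798  0.0017  0.117 ] F [-4.4 -4.1 -1.4] w 0.126 q [26. 33.  7. 79. 11. 39.] toolx [-0.31  0.07 -0.95] toolyyaw 75.7
```

View pics/s8.png

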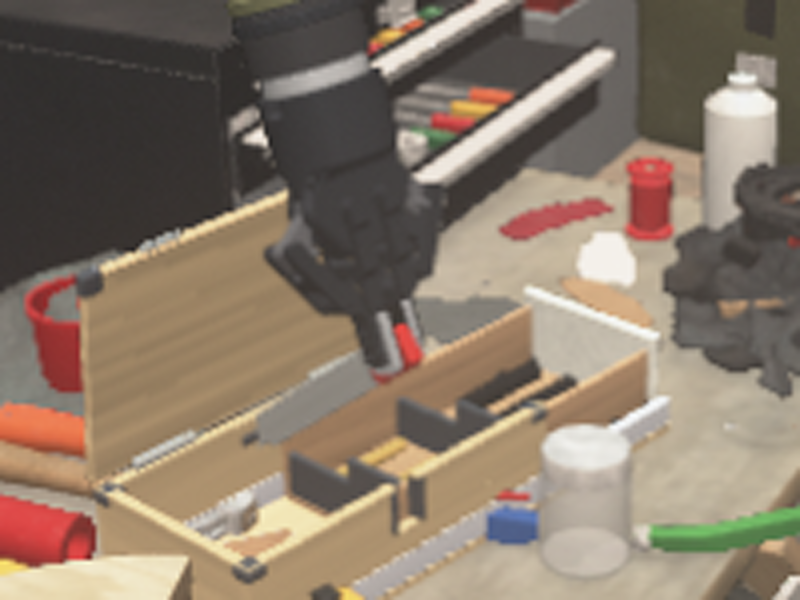

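```bash
python3 -m pendant '[[0.5,[0,0,0],[0,0,0]],[0.5,[0,0,0],[0,0,0]],[0.5,[0,0,0],[0,0,0]],[0.5,[-0.01,0,0],[0,0,0]],[0.5,[-0.03,0,0],[0,0,0]]]';python3 -m pendant '[[0.5,[-0.02,0,-0.02],[0,-0.1,0]],[0.5,[-0.04,0,-0.05],[0,-0.2,0]],[0.5,[-0.07,0,-0.08],[0,-0.3,0]],[1,[-0.1,0,-0.1],[0,-0.3,0]]]'; python3 go.py;python3 - <<'E'
from h import *
d=imaging.grab_frame("wrist");cv2.imwrite("pics/w9.png",d["frame"][:,:,::-1])
d=imaging.grab_frame("scene");crop(d,200,160,200,150,4,"pics/s9.png")
E
```

```text
clock: 7.43
ee_pos: [0.5049, 0.3195, 0.1441]
ee_rot: [-177.1, 71.2, 168.4]
ft_force: [-0.8, -0.3, -0.1]
width: 0.506
clock: 7.77
ee_pos: [0.439, 0.337, 0.273]
ee_rot: [-148.4, 88.3, -162.4]
ft_force: [0.7, 0.8, 0.6]
width: 0.372
t 7.77 p [0.439 0.337 0.273] case [-0.1402  0.002   0.273 ] F [0.7 0.8 0.6] w 0.372 q [37. 13.  2. 80.  1. 51.] toolx [-0.03 -0.01 -1.  ] toolyyaw 76.0
```

View pics/s9.png

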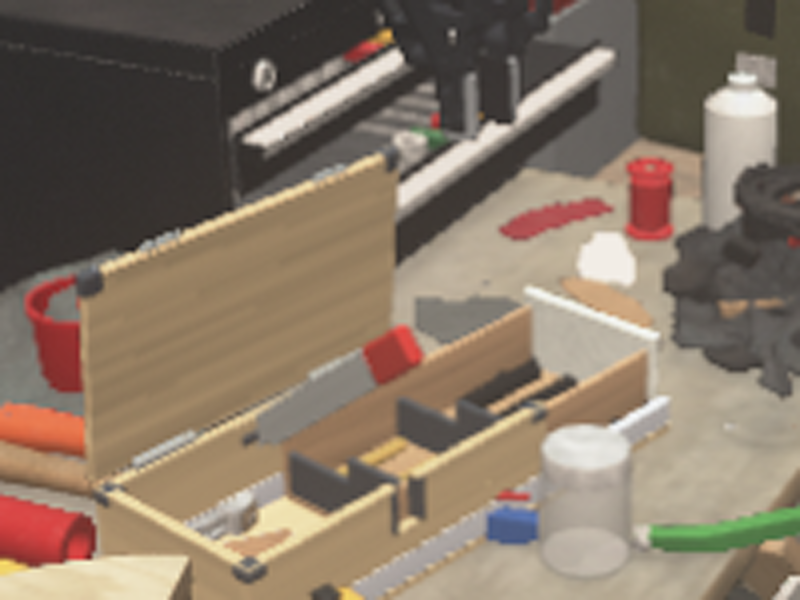

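View pics/w9.png

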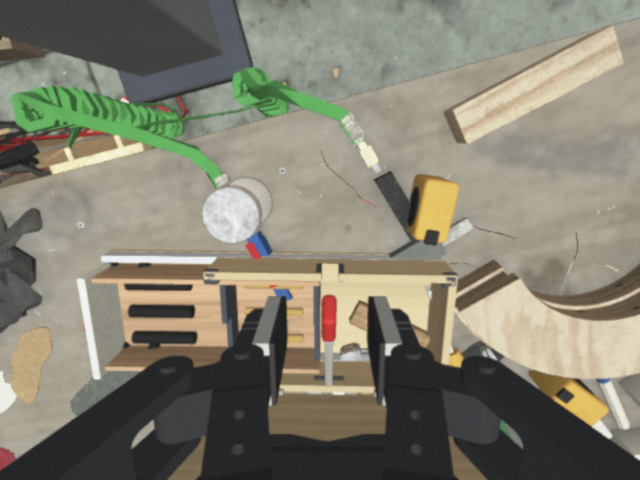

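```bash
python3 go.py case -.1 -.16 .28 110 0 -14.4
```

```text
t 7.87 p [0.4442 0.3397 0.2792] case [-0.1359  0.006   0.2792] F [-0.1  0.6 -0.1] w 0.198 q [37. 13.  3. 80.  1. 51.] toolx [-0.02 -0.   -1.  ] toolyyaw 76.0
shift [-0.0004, -0.1662, 0.0348] rv [-0.594, -0.022, 0.0] | 0.17 34.1
```

```bash
python3 -m pendant '[[1,[0,-0.034,0.007],[-0.12,0,0]],[1,[0,-0.068,0.014],[-0.24,0,0]],[1,[0,-0.1,0.02],[-0.36,-0.01,0]],[1,[0,-0.134,0.028],[-0.48,-0.01,0]],[1,[0,-0.166,0.035],[-0.6,-0.02,0]]]'; python3 go.py case -.04 -.29 .27 140 0 -14.4
```

```text
clock: 8.28
ee_pos: [0.4379, 0.1688, 0.2805]
ee_rot: [-174.7, 90.0, -154.0]
ft_force: [0.1, -0.3, 0.3]
width: -0.001
t 8.28 p [0.4379 0.1688 0.2805] case [-0.0995 -0.1611  0.2805] F [ 0.1 -0.3  0.3] w -0.001 q [ 21.   3. -10.  78.  -0.   0.] toolx [-0. -0. -1.] toolyyaw 110.7
shift [0.0105, -0.1397, -0.0256] rv [-0.511, -0.0, -0.0] | 0.142 29.3
```

```bash
python3 -m pendant '[[1,[0,-0.034,-0.005],[-0.12,0,0]],[1,[0,-0.068,-0.01],[-0.24,0,0]],[1,[0.005,-0.1,-0.018],[-0.36,0,0]],[1,[0.01,-0.14,-0.026],[-0.48,0,0]],[1,[0.01,-0.14,-0.026],[-0.51,0,0]]]'; python3 go.py case 0.0 -.33 .17 165.6 25 -14.4
```

```text
clock: 8.7
ee_pos: [0.4636, 0.0248, 0.2709]
ee_rot: [-111.0, 89.9, -60.9]
ft_force: [-0.5, 0.5, -0.3]
width: 0.0
t 8.7 p [0.4636 0.0248 0.2709] case [-0.0388 -0.2942  0.2709] F [-0.5  0.5 -0.3] w 0.0 q [  3.   2. -12.  76.  -0. -47.] toolx [ 0. -0. -1.] toolyyaw 140.0
shift [0.101, -0.0502, -0.0155] rv [-0.438, -0.43, 0.099] | 0.114 35.6
```

```bash
python3 -m pendant '[[1,[0.02,-0.01,-0.003],[-0.09,-0.085,0.02]],[1,[0.04,-0.02,-0.006],[-0.175,-0.17,0.04]],[1,[0.06,-0.03,-0.009],[-0.26,-0.26,0.06]],[1,[0.08,-0.04,-0.012],[-0.35,-0.345,0.08]],[1,[0.1,-0.05,-0.015],[-0.438,-0.43,0.1]]]'; python3 go.py case 0.0 -.30 .016 165.6 25 -14.4
python3 - <<'E'
from h import *
from go import C2W
d=imaging.grab_frame("wrist");cv2.imwrite("pics/w10.png",d["frame"][:,:,::-1])
for P in [(-.06,-.2623,.074),(.06,-.2623,.074),(0,-.2693,.052),(-.066,-.264,.026),(.066,-.264,.026)]: print(P,proj(d,C2W(P))[0].round(1))
E
```

```text
clock: 9.12
ee_pos: [0.4935, -0.0199, 0.1725]
ee_rot: [-0.9, 64.8, 75.0]
ft_force: [0.5, 0.2, -0.3]
width: 0.0
t 9.12 p [ 0.4935 -0.0199  0.1725] case [ 0.0013 -0.33    0.1725] F [ 0.5  0.2 -0.3] w 0.0 q [-21.   8. -23.  62.  25. -97.] toolx [ 0.11  0.41 -0.9 ] toolyyaw 165.8
shift [0.1543, 0.0022, -0.0395] rv [0.006, 0.004, 0.004] | 0.159 0.5
(-0.06, -0.2623, 0.074) [404.5 243.9]
(0.06, -0.2623, 0.074) [253.5 242.8]
(0, -0.2693, 0.052) [329.1 219. ]
(-0.066, -0.264, 0.026) [403.9 205.6]
(0.066, -0.264, 0.026) [254.2 204.6]
```

View pics/w10.png

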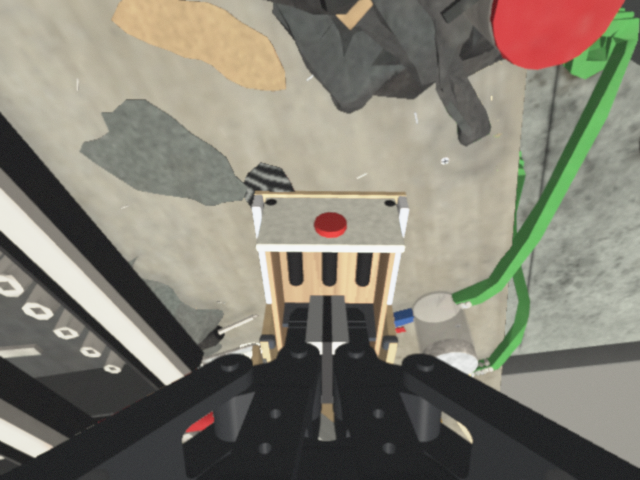

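```bash
python3 -m pendant '[[1,[0.03,0,-0.02],[0,0,0]],[1,[0.06,0.001,-0.035],[0,0,0]],[1,[0.09,0.001,-0.045],[0,0,0]],[1,[0.12,0.002,-0.045],[0,0,0]],[1,[0.144,0.002,-0.043],[0,0,0]]]'; python3 go.py case -0.001 -.27 .018 165.6 25 -14.4
python3 - <<'E'
from h import *
from go import C2W
d=imaging.grab_frame("wrist");cv2.imwrite("pics/w11.png",d["frame"][:,:,::-1])
d=imaging.grab_frame("scene");crop(d,290,180,133,100,6,"pics/s11.png")
E
```

```text
clock: 9.58
ee_pos: [0.4941, -0.0009, 0.0152]
ee_rot: [0.4, 64.8, 76.2]
ft_force: [-0.1, 0.9, 0.6]
width: -0.002
t 9.58 p [ 0.4941 -0.0009  0.0152] case [-0.0028 -0.3115  0.0152] F [-0.1  0.9  0.6] w -0.002 q [-19.  17. -34.  41.  25. -95.] toolx [ 0.1   0.41 -0.9 ] toolyyaw 165.8
shift [0.0151, -0.002, 0.0387] rv [0.003, 0.004, -0.004] | 0.042 0.4
```

View pics/w11.png

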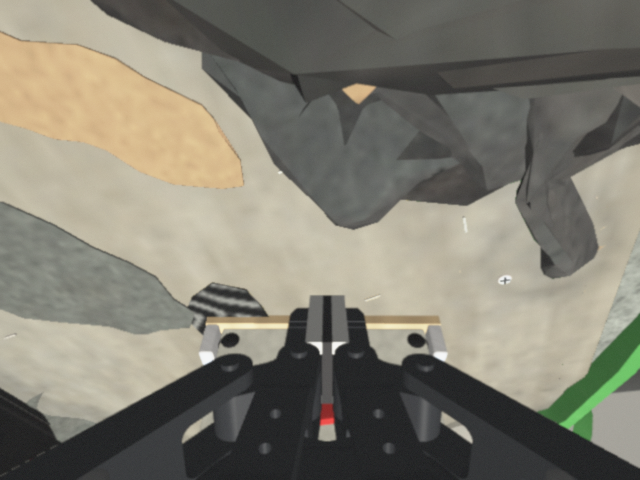

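View pics/s11.png

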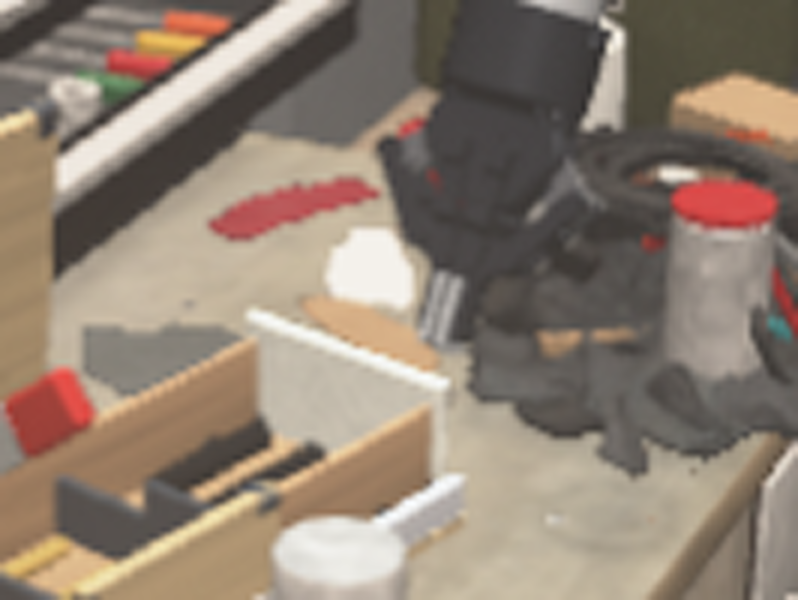

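```bash
python3 go.py case -0.002 -.265 .016 165.6 25 -14.4;python3 go.py case -0.002 -.215 .016 165.6 25 -14.4
python3 - <<'E'
from h import *
s,p,Rm=pose();S=imaging.grab_frame("scene");print(proj(S,[p-.035*Rm[:,0]+.0*Rm[:,2],p-.035*Rm[:,0]-.011*Rm[:,2]]))
E
```

```text
t 9.68 p [0.492  0.0009 0.0144] case [-0.0053 -0.3102  0.0144] F [ 0.  -0.8  0.4] w -0.002 q [-19.  17. -35.  41.  25. -95.] toolx [ 0.1   0.42 -0.9 ] toolyyaw 166.0
shift [0.0178, -0.0036, 0.0415] rv [0.004, 0.004, -0.009] | 0.045 0.6
t 9.68 p [0.492  0.0009 0.0144] case [-0.0053 -0.3102  0.0144] F [ 0.  -0.8  0.4] w -0.002 q [-19.  17. -35.  41.  25. -95.] toolx [ 0.1   0.42 -0.9 ] toolyyaw 166.0
shift [0.0392, -0.004, 0.0868] rv [0.004, 0.004, -0.009] | 0.095 0.6
[[363.27363486 238.86098806]
 [365.27834617 239.1570415 ]]
```

```bash
python3 -m pendant '[[1,[0.005,-0.002,0.01],[0,0,0]],[1,[0.01,-0.004,0.02],[0,0,0]],[1,[0.013,-0.004,0.03],[0,0,0]],[1,[0.016,-0.004,0.038],[0,0,0]],[1,[0.018,-0.004,0.042],[0,0,0]]]'; python3 go.py case -0.002 -.215 .016 165.6 25 -14.4
python3 - <<'E'
from h import *
d=imaging.grab_frame("scene");crop(d,290,180,133,100,6,"pics/s12.png")
d=imaging.grab_frame("wrist");cv2.imwrite("pics/w12.png",d["frame"][:,:,::-1])
E
```

```text
clock: 10.15
ee_pos: [0.5097, 0.0439, 0.0195]
ee_rot: [0.2, 64.7, 76.3]
ft_force: [0.2, 0.4, -0.1]
width: 0.0
t 10.15 p [0.5097 0.0439 0.0195] case [ 0.0012 -0.2643  0.0195] F [ 0.2  0.4 -0.1] w 0.0 q [-13.  17. -35.  38.  25. -89.] toolx [ 0.1   0.41 -0.9 ] toolyyaw 166.1
shift [0.0242, 0.0028, 0.0431] rv [0.007, 0.004, -0.005] | 0.049 0.5
```

View pics/s12.png

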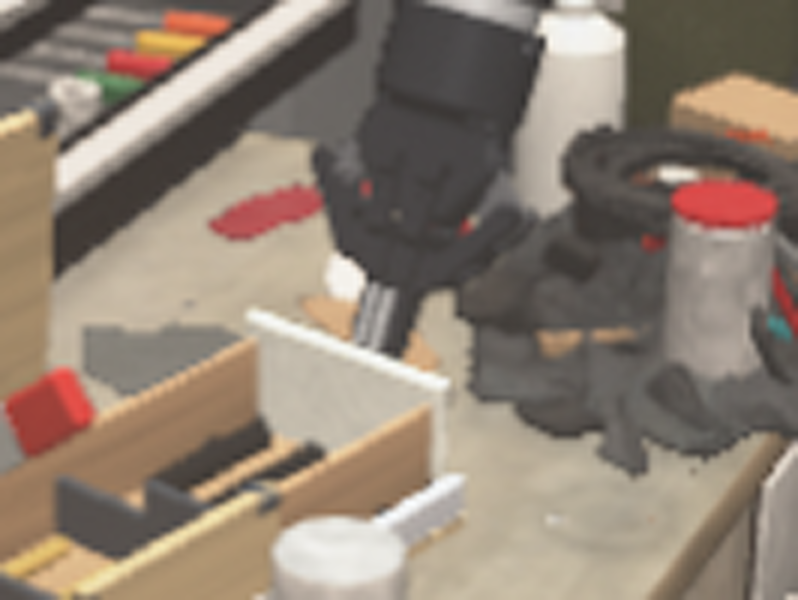

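View pics/w12.png

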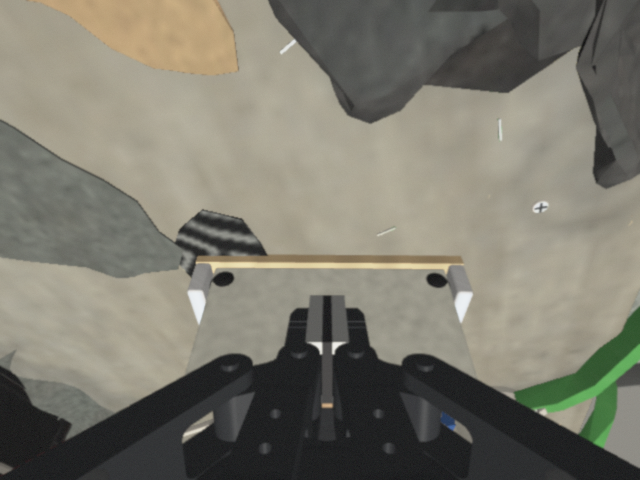

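```bash
python3 -m pendant '[[1,[0.006,0.001,0.008],[0,0,0]],[1,[0.01,0.002,0.017],[0,0,0]],[1,[0.015,0.003,0.026],[0,0,0]],[1,[0.02,0.003,0.035],[0,0,0]],[1,[0.024,0.003,0.043],[0,0,0]]]'; python3 go.py case -0.001 -.165 .016 165.6 25 -14.4
python3 - <<'E'
from h import *
d=imaging.grab_frame("scene");crop(d,290,180,133,100,6,"pics/s13.png")
d=imaging.grab_frame("wrist");cv2.imwrite("pics/w13.png",d["frame"][:,:,::-1])
E
```

```text
clock: 10.67
ee_pos: [0.5176, 0.0934, 0.0151]
ee_rot: [0.4, 64.8, 76.5]
ft_force: [-0.9, -1.5, 0.7]
width: -0.004
t 10.67 p [0.5176 0.0934 0.0151] case [-0.0035 -0.2143  0.0151] F [-0.9 -1.5  0.7] w -0.004 q [ -7.  16. -36.  35.  25. -83.] toolx [ 0.1   0.41 -0.9 ] toolyyaw 166.1
shift [0.0202, -0.003, 0.045] rv [0.007, 0.004, -0.007] | 0.049 0.6
```

View pics/s13.png

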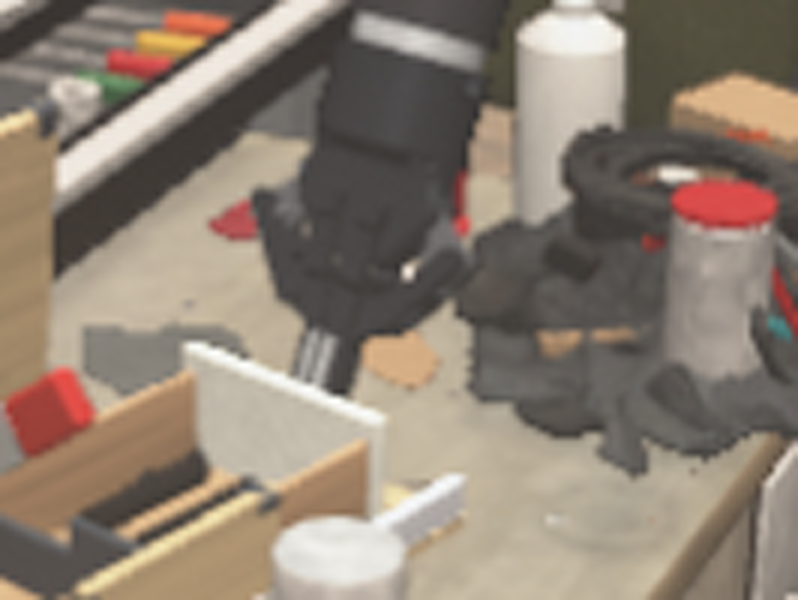

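View pics/w13.png

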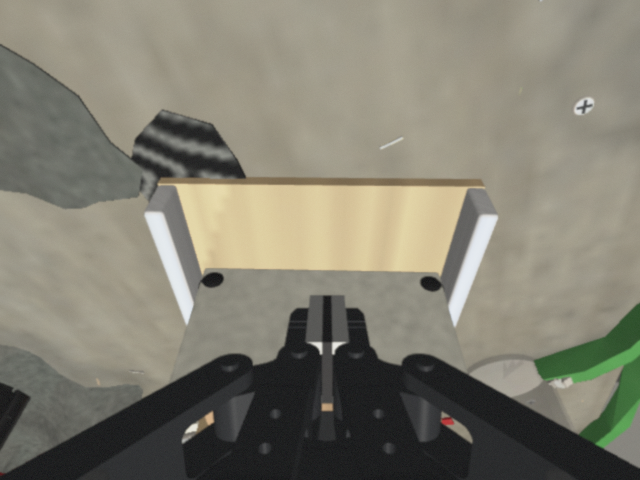

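```bash
python3 -m pendant '[[1,[0.004,-0.002,0.009],[0,0,0]],[1,[0.008,-0.003,0.018],[0,0,0]],[1,[0.012,-0.003,0.027],[0,0,0]],[1,[0.016,-0.003,0.036],[0,0,0]],[1,[0.02,-0.003,0.045],[0,0,0]]]'; python3 go.py case -0.001 -.140 .016 165.6 25 -14.4
python3 - <<'E'
from h import *
d=imaging.grab_frame("scene");crop(d,250,180,133,100,6,"pics/s14.png")
d=imaging.grab_frame("wrist");cv2.imwrite("pics/w14.png",d["frame"][:,:,::-1])
E
```

```text
clock: 11.18
ee_pos: [0.5325, 0.1421, 0.0164]
ee_rot: [0.4, 64.7, 76.6]
ft_force: [-1.1, -2.3, 0.2]
width: 0.004
t 11.18 p [0.5325 0.1421 0.0164] case [-0.0012 -0.1635  0.0164] F [-1.1 -2.3  0.2] w 0.004 q [ -1.  17. -35.  33.  25. -76.] toolx [ 0.1   0.42 -0.9 ] toolyyaw 166.2
shift [0.0104, -0.0005, 0.021] rv [0.009, 0.005, -0.007] | 0.023 0.7
```

View pics/s14.png

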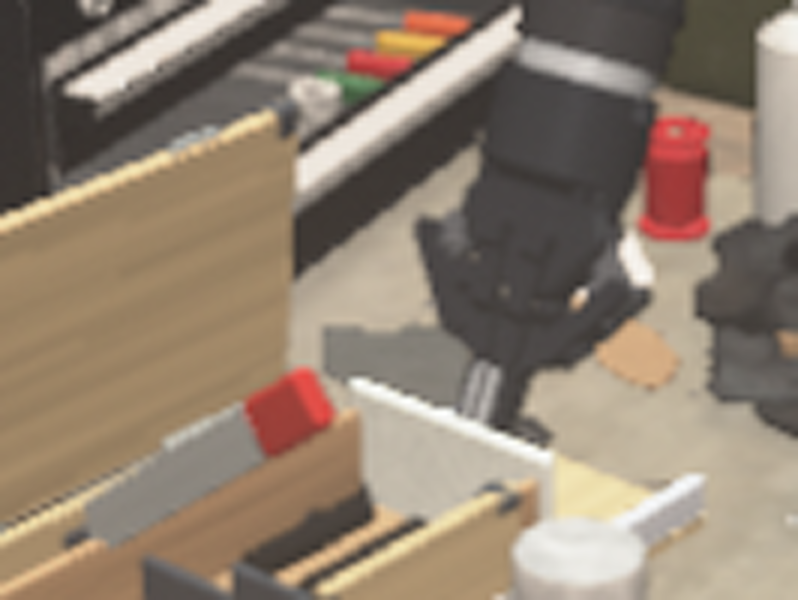

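View pics/w14.png

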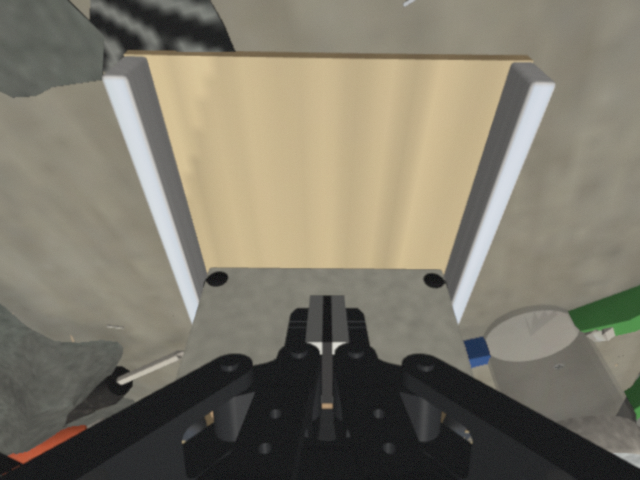

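```bash
python3 -m pendant '[[1,[0.003,0,0.006],[0,0,0]],[1,[0.005,0,0.011],[0,0,0]],[1,[0.008,0,0.016],[0,0,0]],[1,[0.0095,0,0.02],[0,0,0]],[1,[0.0105,0,0.0225],[0,0,0]]]'; python3 go.py case -0.001 -.130 .016 165.6 25 -14.4
```

```text
clock: 11.7
ee_pos: [0.5386, 0.1676, 0.017]
ee_rot: [0.3, 64.6, 76.6]
ft_force: [-0.4, -1.8, -0.9]
width: -0.002
t 11.7 p [0.5386 0.1676 0.017 ] case [-0.0016 -0.1372  0.017 ] F [-0.4 -1.8 -0.9] w -0.002 q [  2.  17. -35.  31.  24. -73.] toolx [ 0.1   0.42 -0.9 ] toolyyaw 166.4
shift [0.004, -0.0007, 0.0061] rv [0.011, 0.007, -0.008] | 0.007 0.9
```

```bash
python3 -m pendant '[[1,[0.001,0,0.002],[0,0,0]],[1,[0.002,0,0.004],[0,0,0]],[1,[0.002,0,0.004],[0,0,0]]]'; python3 go.py; python3 -m pendant '[[1,[0.001,0,0.002],[0,0,0]],[1,[0.0015,0,0.003],[0,0,0]],[1,[0.0015,0,0.003],[0,0,0]]]';python3 go.py case -0.001 -.130 .016 165.6 25 -14.4;  python3 - <<'E'
from h import *
d=imaging.grab_frame("scene");crop(d,250,180,133,100,6,"pics/s15.png")
d=imaging.grab_frame("wrist");cv2.imwrite("pics/w15.png",d["frame"][:,:,::-1])
E
```

```text
clock: 11.95
ee_pos: [0.539, 0.1692, 0.0157]
ee_rot: [0.3, 65.0, 76.5]
ft_force: [-2.3, -12.2, 1.6]
width: -0.001
t 11.95 p [0.539  0.1692 0.0157] case [-0.0016 -0.1355  0.0157] F [ -2.3 -12.2   1.6] w -0.001 q [  2.  17. -35.  31.  24. -73.] toolx [ 0.1   0.41 -0.91] toolyyaw 166.2
clock: 12.2
ee_pos: [0.5391, 0.1689, 0.0143]
ee_rot: [0.3, 65.4, 76.4]
ft_force: [-3.6, -15.0, 3.7]
width: 0.003
t 12.2 p [0.5391 0.1689 0.0143] case [-0.0015 -0.1358  0.0143] F [ -3.6 -15.    3.7] w 0.003 q [  2.  17. -35.  31.  24. -72.] toolx [ 0.1   0.4  -0.91] toolyyaw 166.0
shift [0.0009, -0.0005, 0.006] rv [0.006, -0.007, -0.006] | 0.006 0.6
```

View pics/s15.png

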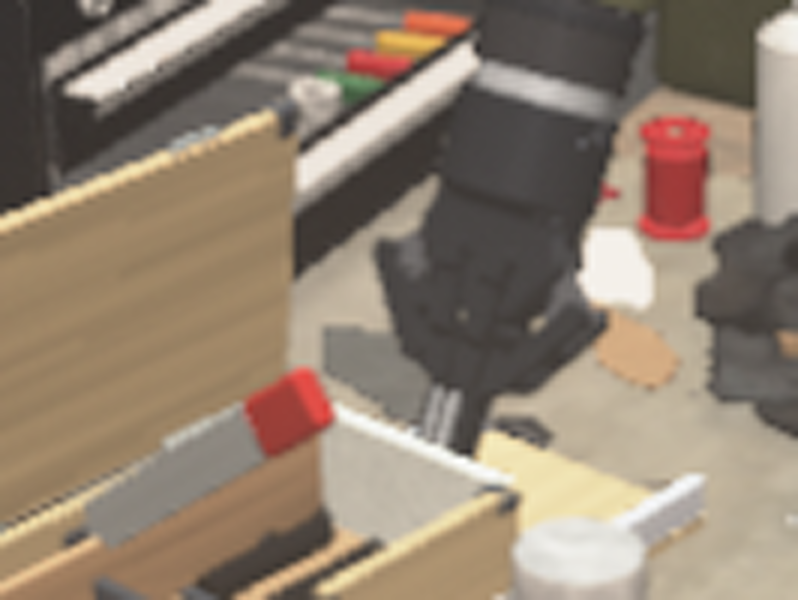

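View pics/w15.png

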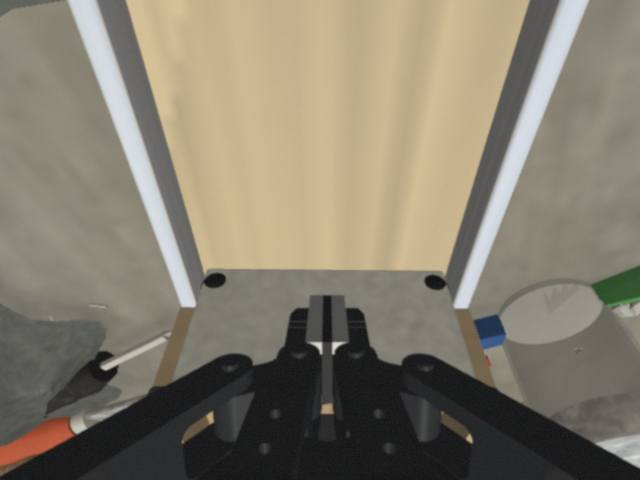

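The drawer is home: force climbed to 15 N at the stop, and the scene view shows the white front flush between the wall ends. Next I'll back off and rise.

```bash
python3 -m pendant '[[1,[-0.006,0,-0.015],[0,0,0]],[1,[-0.016,0,-0.036],[0,0,0]],[1,[-0.05,0,-0.02],[0,0,0]],[1,[-0.085,0,-0.005],[0,0,0]],[1,[-0.12,0,0.01],[0,0,0]]]'; python3 go.py case 0 -.2 .30 140 0 -14.4
python3 - <<'E'
from h import *
d=imaging.grab_frame("wrist");cv2.imwrite("pics/w16.png",d["frame"][:,:,::-1])
d=imaging.grab_frame("top");crop(d,200,160,200,150,4,"pics/t16.png")
E
```

```text
clock: 12.72
ee_pos: [0.5285, 0.1292, 0.1286]
ee_rot: [0.7, 65.4, 76.6]
ft_force: [1.8, -0.2, -0.7]
width: 0.002
t 12.72 p [0.5285 0.1292 0.1286] case [-0.0018 -0.1769  0.1286] F [ 1.8 -0.2 -0.7] w 0.002 q [ -2.   9. -27.  49.  24. -77.] toolx [ 0.1   0.41 -0.91] toolyyaw 166.0
shift [-0.1655, -0.0008, 0.0504] rv [0.446, 0.421, -0.102] | 0.173 35.6
```

View pics/w16.png

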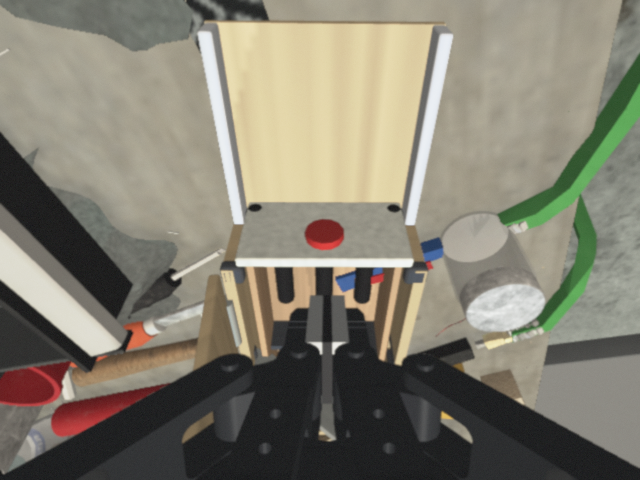

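View pics/t16.png

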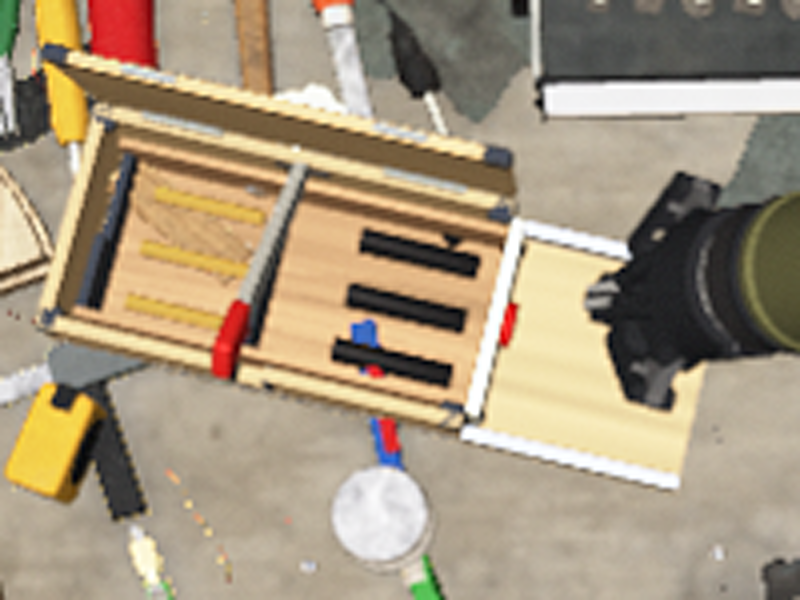

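```bash
python3 - <<'E'
from h import *
from go import C2W
T=imaging.grab_frame("top")
for dr in (0,.005,.01):
  print(dr,((proj(T,[C2W((x,-.139-dr,.074)) for x in(.06,-.06)])+[.58,1.5]-[200,160])*4).round(0).tolist())
E
python3 -m pendant '[[1,[-0.03,0,0.01],[0.09,0.085,-0.02]],[1,[-0.06,0,0.02],[0.18,0.17,-0.04]],[1,[-0.1,0,0.03],[0.27,0.26,-0.06]],[1,[-0.135,0,0.04],[0.36,0.34,-0.08]],[1,[-0.165,0,0.05],[0.446,0.42,-0.1]]]'; python3 go.py case 0.07 -.08 .31 110 0 -14.4
```

```text
0 [[527.0, 220.0], [480.0, 415.0]]
0.005 [[535.0, 222.0], [488.0, 417.0]]
0.01 [[543.0, 224.0], [496.0, 419.0]]
clock: 13.28
ee_pos: [0.5258, 0.1065, 0.3049]
ee_rot: [-59.5, 89.5, -9.7]
ft_force: [1.1, -0.7, 0.1]
width: 0.002
t 13.28 p [0.5258 0.1065 0.3049] case [ 0.0012 -0.1996  0.3049] F [ 1.1 -0.7  0.1] w 0.002 q [ 12.   9.   1.  81.  -0. -38.] toolx [ 0.01 -0.   -1.  ] toolyyaw 139.8
shift [-0.0044, -0.01, 0.1376] rv [0.52, 0.006, 0.006] | 0.138 29.8
```

```bash
python3 go.py case 0.0 0.01 .31 105 0 -14.4
```

```text
t 13.28 p [0.5258 0.1065 0.3049] case [ 0.0012 -0.1996  0.3049] F [ 1.1 -0.7  0.1] w 0.002 q [ 12.   9.   1.  81.  -0. -38.] toolx [ 0.01 -0.   -1.  ] toolyyaw 139.8
shift [-0.0049, 0.0923, 0.1882] rv [0.607, 0.007, 0.006] | 0.21 34.8
```

```bash
python3 -m pendant '[[1,[-0.001,0.018,0.037],[0.12,0,0]],[1,[-0.002,0.036,0.074],[0.24,0,0]],[1,[-0.003,0.055,0.112],[0.36,0,0]],[1,[-0.004,0.073,0.15],[0.48,0,0]],[1,[-0.005,0.092,0.188],[0.6,0,0]]]'; python3 go.py case 0.12 0.02 .30 75.6 0 -14.4
```

```text
clock: 13.7
ee_pos: [0.5754, 0.3067, 0.3083]
ee_rot: [-30.1, 89.6, -15.1]
ft_force: [-0.1, -0.3, 0.6]
width: -0.003
t 13.7 p [0.5754 0.3067 0.3083] case [-0.0005  0.0067  0.3083] F [-0.1 -0.3  0.6] w -0.003 q [28. 23. 20. 86. -0. 13.] toolx [ 0.01 -0.   -1.  ] toolyyaw 105.1
shift [0.0092, -0.0477, 0.1115] rv [0.514, 0.007, 0.002] | 0.122 29.5
```

```bash
python3 -m pendant '[[1,[0,-0.01,0.023],[0.11,0,0]],[1,[0,-0.02,0.046],[0.22,0,0]],[1,[0.003,-0.03,0.069],[0.33,0,0]],[1,[0.006,-0.04,0.092],[0.44,0,0]],[1,[0.009,-0.048,0.112],[0.514,0,0]]]'; python3 go.py case 0.12 0.02 .165 75.6 0 -14.4
python3 - <<'E'
from h import *
d=imaging.grab_frame("wrist");cv2.imwrite("pics/w17.png",d["frame"][:,:,::-1])
d=imaging.grab_frame("scene");crop(d,200,140,200,150,4,"pics/s17.png")
E
```

```text
clock: 14.12
ee_pos: [0.697, 0.2895, 0.2976]
ee_rot: [-15.0, 89.7, -29.7]
ft_force: [0.7, 0.3, -0.1]
width: 0.003
t 14.12 p [0.697  0.2895 0.2976] case [0.1215 0.0203 0.2976] F [ 0.7  0.3 -0.1] w 0.003 q [23. 38. 41. 93. -0. 37.] toolx [ 0. -0. -1.] toolyyaw 75.3
shift [0.1326, -0.0001, -0.0022] rv [-0.005, 0.005, 0.001] | 0.133 0.4
```

View pics/w17.png

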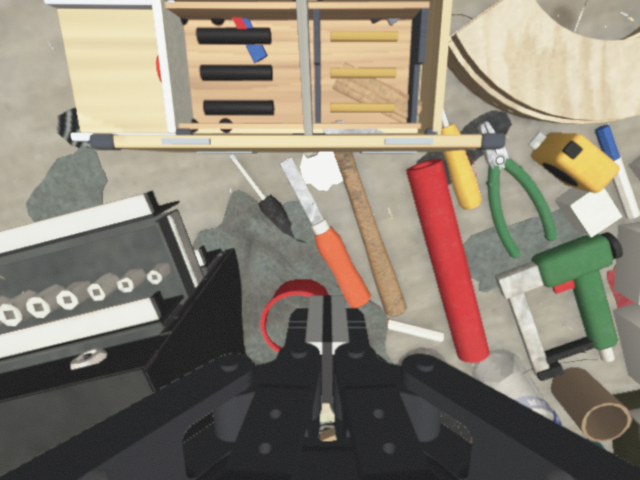

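View pics/s17.png

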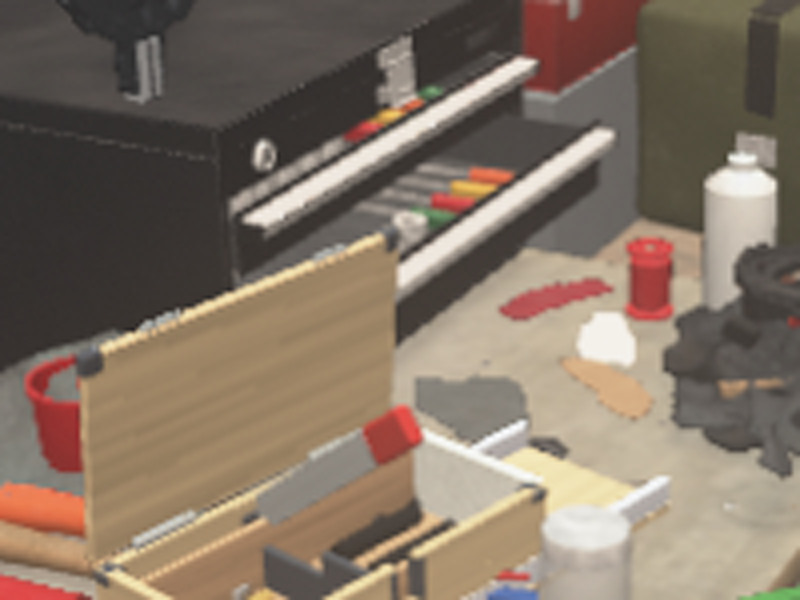

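```bash
python3 -m pendant '[[1,[0.03,0,0],[0,0,0]],[1,[0.06,0,0],[0,0,0]],[1,[0.09,0,0],[0,0,0]],[1,[0.12,0,-0.002],[0,0,0]],[1,[0.132,0,-0.002],[0,0,0]]]'; python3 go.py case 0.0554 0.02 .1656 75.6 0 -14.4
python3 - <<'E'
from h import *
d=imaging.grab_frame("wrist");cv2.imwrite("pics/w18.png",d["frame"][:,:,::-1])
E
```

```text
clock: 14.63
ee_pos: [0.6922, 0.2879, 0.1565]
ee_rot: [-117.6, 89.5, -132.1]
ft_force: [-1.0, 0.9, 0.1]
width: -0.005
t 14.63 p [0.6922 0.2879 0.1565] case [0.1172 0.0175 0.1565] F [-1.   0.9  0.1] w -0.005 q [23. 36. 21. 75. -0. 37.] toolx [-0.01 -0.01 -1.  ] toolyyaw 75.6
shift [-0.0089, 0.0024, -0.0619] rv [-0.001, -0.004, 0.008] | 0.063 0.5
```

View pics/w18.png

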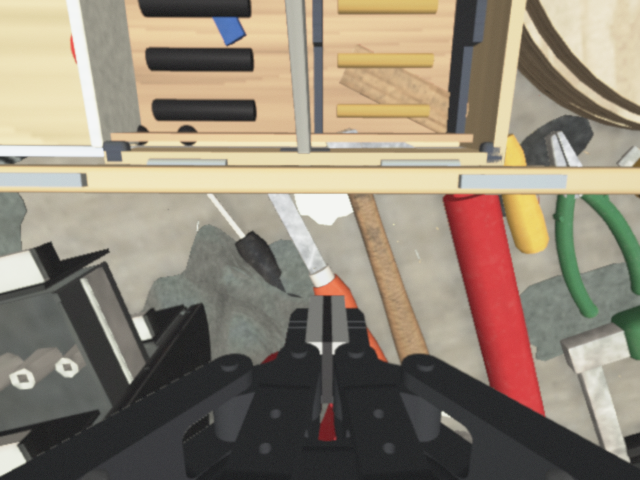

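```bash
python3 -m pendant '[[1,[-0.004,0.001,-0.02],[0,0,0]],[1,[-0.009,0.002,-0.038],[0,0,0]],[1,[-0.009,0.002,-0.05],[0,0,0]],[1,[-0.009,0.002,-0.062],[0,0,0]]]'; python3 go.py case .0314 0.02 .158 75.6 0 -14.4
python3 - <<'E'
from h import *
d=imaging.grab_frame("wrist");cv2.imwrite("pics/w19.png",d["frame"][:,:,::-1])
d=imaging.grab_frame("scene");crop(d,200,140,200,150,4,"pics/s19.png")
E
```

```text
clock: 15.02
ee_pos: [0.632, 0.3054, 0.1654]
ee_rot: [-112.3, 89.5, -126.7]
ft_force: [4.1, -1.1, -0.9]
width: 0.0
t 15.02 p [0.632  0.3054 0.1654] case [0.0546 0.0195 0.1654] F [ 4.1 -1.1 -0.9] w 0.0 q [26. 30. 12. 72. -0. 40.] toolx [-0.01 -0.01 -1.  ] toolyyaw 75.6
shift [0.0075, 0.0006, -0.0232] rv [0.0, -0.004, 0.009] | 0.024 0.5
```

View pics/s19.png

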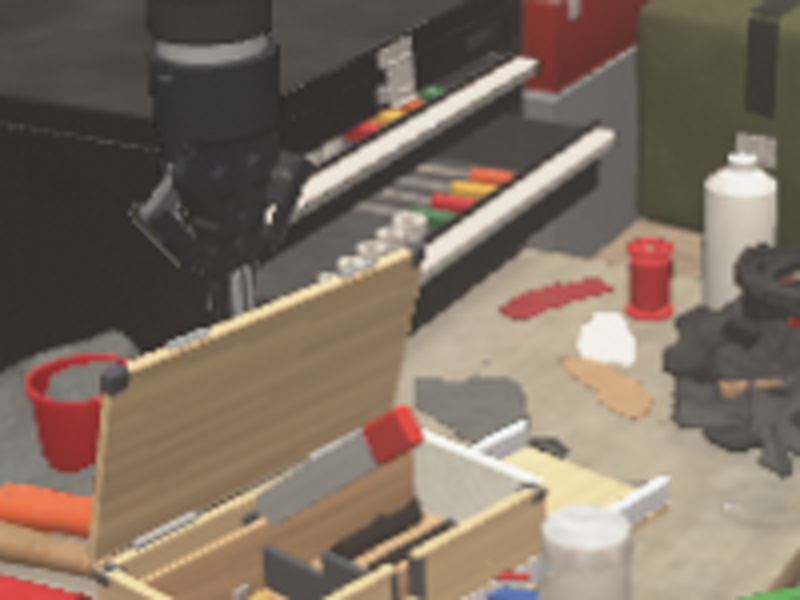

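```bash
python3 -m pendant '[[1,[0.003,0,-0.011],[0,0,0]],[1,[0.007,0,-0.023],[0,0,0]],[1,[0.013,0,-0.034],[0,0,0]],[1,[0.0195,0,-0.045],[0,0,0]],[1,[0.027,0,-0.055],[0,0,0]]]'; python3 go.py case -.0249 0.02 .1099 75.6 0 -14.4
python3 - <<'E'
from h import *
d=imaging.grab_frame("scene");crop(d,200,140,200,150,4,"pics/s20.png")
E
```

```text
clock: 15.53
ee_pos: [0.578, 0.3199, 0.1401]
ee_rot: [-119.0, 89.6, -133.3]
ft_force: [0.6, 0.4, 3.1]
width: 0.003
t 15.53 p [0.578  0.3199 0.1401] case [-0.0014  0.0201  0.1401] F [0.6 0.4 3.1] w 0.003 q [29. 26.  2. 67. -0. 43.] toolx [-0.01 -0.01 -1.  ] toolyyaw 75.7
shift [0.0303, 0.0002, -0.0234] rv [0.002, -0.004, 0.006] | 0.038 0.4
```

View pics/s20.png

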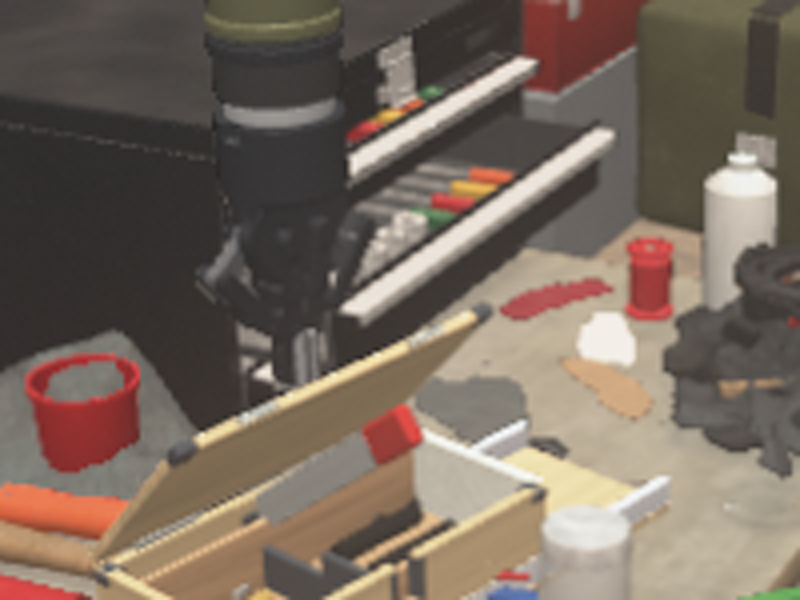

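```bash
python3 -m pendant '[[1,[0.0105,0,-0.008],[0,0,0]],[1,[0.02,0,-0.016],[0,0,0]],[1,[0.03,0,-0.0235],[0,0,0]],[1,[0.041,0,-0.03],[0,0,0]],[1,[0.0525,0,-0.035],[0,0,0]]]'; python3 go.py case -.044 0.02 .051 75.6 0 -14.4
python3 - <<'E'
from h import *
d=imaging.grab_frame("scene");crop(d,200,140,200,150,4,"pics/s21.png")
E
```

```text
clock: 16.0
ee_pos: [0.5418, 0.3295, 0.0871]
ee_rot: [-138.2, 89.5, -152.4]
ft_force: [0.4, 1.5, 2.5]
width: 0.0
t 16.0 p [0.5418 0.3295 0.0871] case [-0.0388  0.0204  0.0871] F [0.4 1.5 2.5] w 0.0 q [31. 25. -6. 59.  0. 45.] toolx [-0.01 -0.   -1.  ] toolyyaw 75.8
shift [0.0361, -0.0002, -0.005] rv [0.004, -0.006, 0.005] | 0.036 0.5
```

View pics/s21.png

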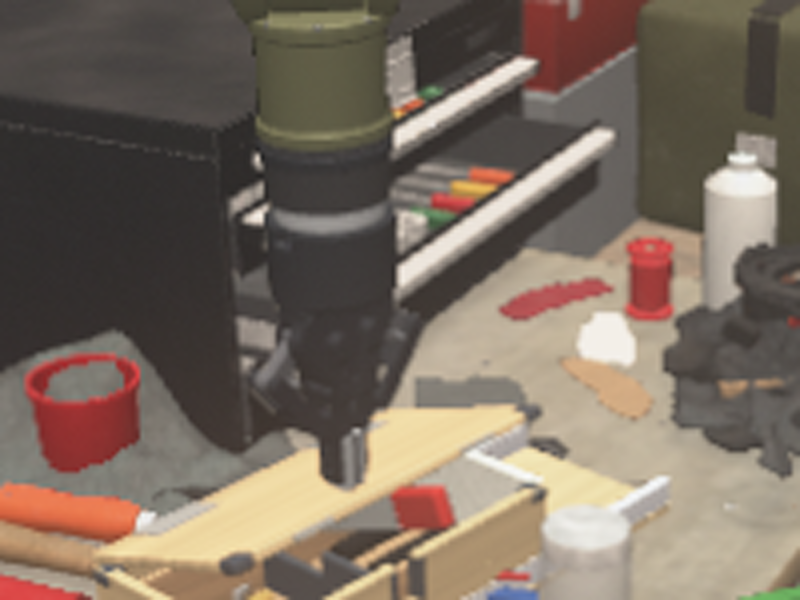

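```bash
python3 -m pendant '[[1,[0.009,0,-0.002],[0,0,0]],[1,[0.018,0,-0.004],[0,0,0]],[1,[0.025,0,-0.004],[0,0,0]],[1,[0.031,0,-0.005],[0,0,0]]]'; python3 -m pendant '[[1,[0.003,0,0],[0,0,0]],[1,[0.006,0,0],[0,0,0]],[1,[0.006,0,0],[0,0,0]]]'; python3 go.py
```

```text
clock: 16.38
ee_pos: [0.5346, 0.3299, 0.0526]
ee_rot: [-139.5, 89.3, -153.7]
ft_force: [0.4, 1.5, 2.1]
width: 0.001
clock: 16.63
ee_pos: [0.5344, 0.3298, 0.047]
ee_rot: [-139.8, 89.3, -154.0]
ft_force: [-2.1, 0.2, 4.0]
width: 0.006
t 16.63 p [0.5344 0.3298 0.047 ] case [-0.046   0.0188  0.047 ] F [-2.1  0.2  4. ] w 0.006 q [ 32.  27. -10.  54.   0.  46.] toolx [-0.01 -0.01 -1.  ] toolyyaw 75.8
```

Run:
```python
from h import *
d=imaging.grab_frame("scene");crop(d,200,190,200,150,4,"pics/s22.png")
```

```text
(no output)
```

View pics/s22.png

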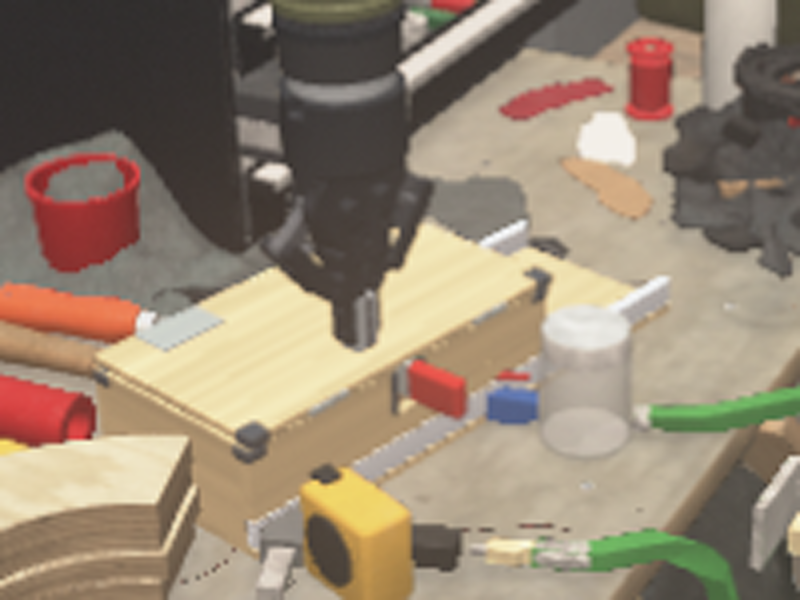

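```bash
python3 -m pendant '[[1,[0.003,0,0],[0,0,0]],[1,[0.003,0,0],[0,0,0]]]'; python3 -m pendant '[[1,[0.004,0,0],[0,0,0]],[1,[0.004,0,0],[0,0,0]]]'
```

```text
clock: 16.85
ee_pos: [0.5345, 0.3299, 0.0468]
ee_rot: [-142.1, 89.4, -156.2]
ft_force: [-7.6, -2.4, 21.9]
width: 0.005
clock: 17.02
ee_pos: [0.5346, 0.33, 0.0467]
ee_rot: [-145.1, 89.5, -159.3]
ft_force: [-11.0, -5.0, 28.9]
width: -0.003
```

The lid is hard on its stop: 29 N with no further travel. I'll retreat straight up and check.

```bash
python3 -m pendant '[[1,[-0.01,0,0],[0,0,0]],[1,[-0.045,0,0],[0,0,0]],[1,[-0.08,0,0],[0,0,0]],[1,[-0.12,0,0],[0,0,0]],[1,[-0.15,0,0],[0,0,0]]]'; python3 -m pendant '[[1,[-0.02,0,-0.03],[0,0,0]],[1,[-0.03,0,-0.07],[0,0,0]],[1,[-0.03,0,-0.1],[0,0,0]],[1,[-0.03,0,-0.1],[0,0,0]]]'
python3 - <<'E'
from h import *
from go import C2W
d=imaging.grab_frame("scene");crop(d,200,160,200,150,4,"pics/s23.png");cv2.imwrite("pics/s23f.png",d["frame"][:,:,::-1])
for P in [(-.073,.13,.086),(-.073,-.13,.086),(-.116,0,.073),(-.116,0,.047)]: print(P,((proj(d,C2W(P))[0]-[.69,-.46]-[200,160])*4).round(0))
d=imaging.grab_frame("top");crop(d,200,160,200,150,4,"pics/t23.png");cv2.imwrite("pics/t23f.png",d["frame"][:,:,::-1])
for P in [(-.073,.13,.086),(-.073,-.13,.086),(.06,-.139,.074),(0,-.146,.052),(-.116,0,.073)]: print(P,((proj(d,C2W(P))[0]+[.58,1.5]-[200,160])*4).round(0))
E
```

```text
clock: 17.43
ee_pos: [0.5366, 0.3302, 0.1995]
ee_rot: [-140.9, 89.6, -155.1]
ft_force: [0.7, 1.5, 0.7]
width: -0.002
clock: 17.77
ee_pos: [0.4362, 0.3556, 0.2315]
ee_rot: [-148.9, 89.5, -162.9]
ft_force: [0.7, 0.2, -0.9]
width: 0.002
(-0.073, 0.13, 0.086) [252. 558.]
(-0.073, -0.13, 0.086) [550. 393.]
(-0.116, 0, 0.073) [464. 513.]
(-0.116, 0, 0.047) [464. 550.]
(-0.073, 0.13, 0.086) [ 30. 328.]
(-0.073, -0.13, 0.086) [459. 430.]
(0.06, -0.139, 0.074) [527. 220.]
(0, -0.146, 0.052) [515. 326.]
(-0.116, 0, 0.073) [228. 452.]
```

View pics/s23.png

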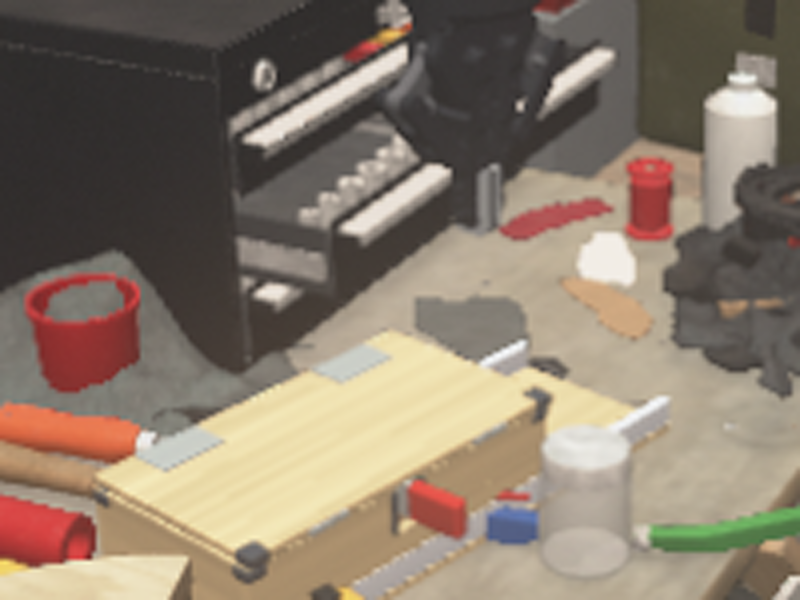

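View pics/t23f.png

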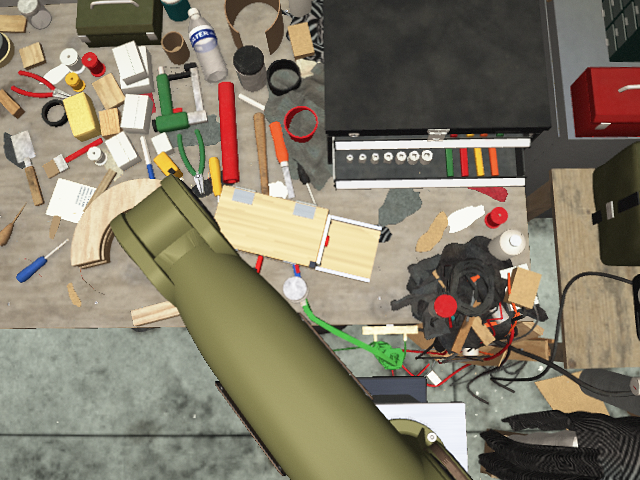

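View pics/t23.png

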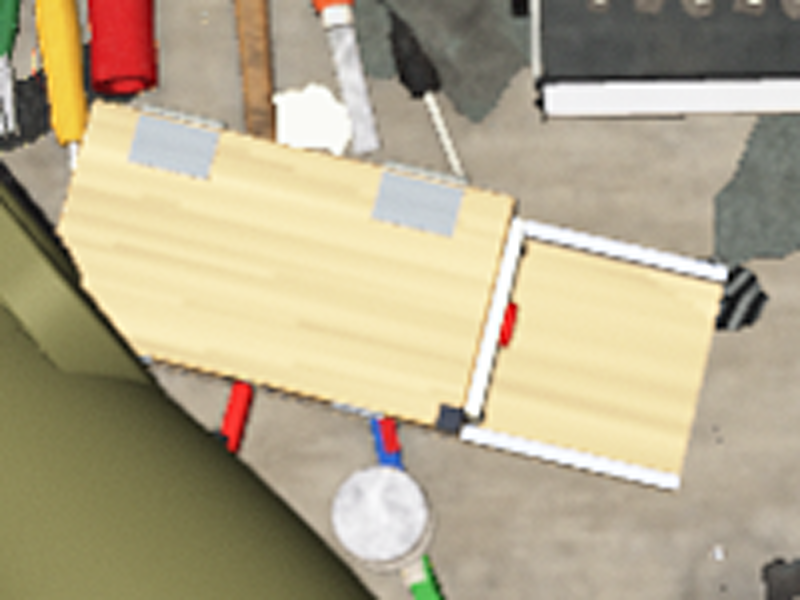

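Run:
```python
import cv2,numpy as np
for a,b in(("pics/top0.png","pics/t23f.png"),("pics/scene0.png","pics/s23f.png")):
    A,B=cv2.imread(a),cv2.imread(b); m=(cv2.absdiff(A,B).max(2)>40).astype(np.uint8)*255
    cv2.imwrite(b.replace("f.png","diff.png"),np.where(m[...,None]>0,np.uint8(255),B//3))
```

```text
(no output)
```

View pics/t23diff.png

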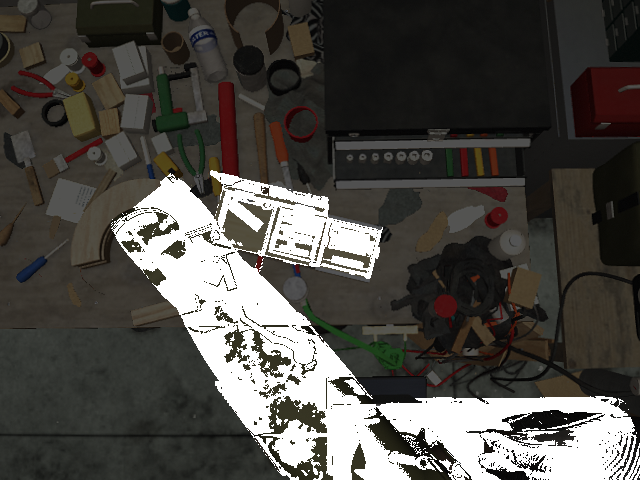

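View pics/s23diff.png

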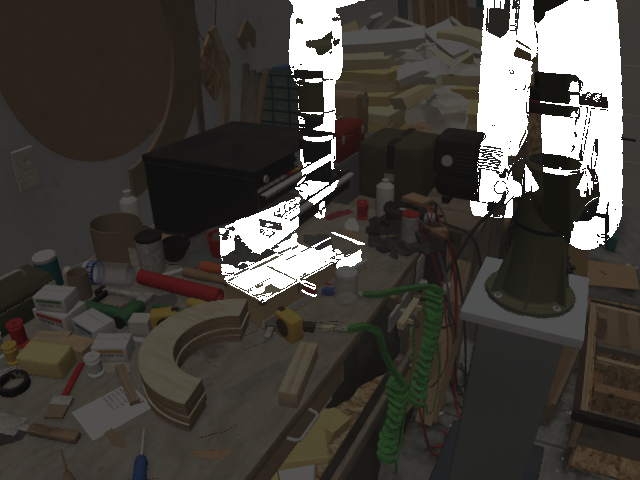

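Run:
```python
import cv2,numpy as np
from h import *
from go import C2W
A,B=cv2.imread("pics/scene0.png"),cv2.imread("pics/s23f.png")
def red(I):
    c=I[270:310,290:330].astype(int);m=(c[...,2]>130)&(c[...,1]<80);ys,xs=np.nonzero(m);k=(xs<28);return xs[k].min()+290,xs[k].max()+290,ys[k].min()+270,ys[k].max()+270,xs[k].mean()+290,ys[k].mean()+270
print(red(A),red(B))
S=imaging.grab_frame("scene")
for a in(0,.03,.05,.1):
    r=.161;P=C2W((.066-r*np.cos(a)-.0*np.sin(a),0,.06+r*np.sin(a)));print(a,proj(S,P)[0].round(2))
for a in (0,.03,.06): print("lid",a,[(proj(S,C2W((.07-.143*np.cos(a)+.008*np.sin(a),y,.078+.143*np.sin(a)+.008*np.cos(a))))[0]-[.69,-.46]).round(1).tolist() for y in(.13,-.13)])
crop(S,250,250,96,72,8,"pics/s24.png")
```

```text
(np.int64(303), np.int64(315), np.int64(284), np.int64(296), np.float64(309.0), np.float64(290.42)) (np.int64(303), np.int64(315), np.int64(283), np.int64(293), np.float64(309.0978260869565), np.float64(288.2391304347826))
0 [310.3  289.39]
0.03 [310.23 287.68]
0.05 [310.16 286.52]
0.1 [309.9  283.58]
lid 0 [[262.9, 299.6], [337.5, 258.2]]
lid 0.03 [[262.7, 297.9], [337.4, 256.7]]
lid 0.06 [[262.5, 296.3], [337.3, 255.2]]
```

View pics/s24.png

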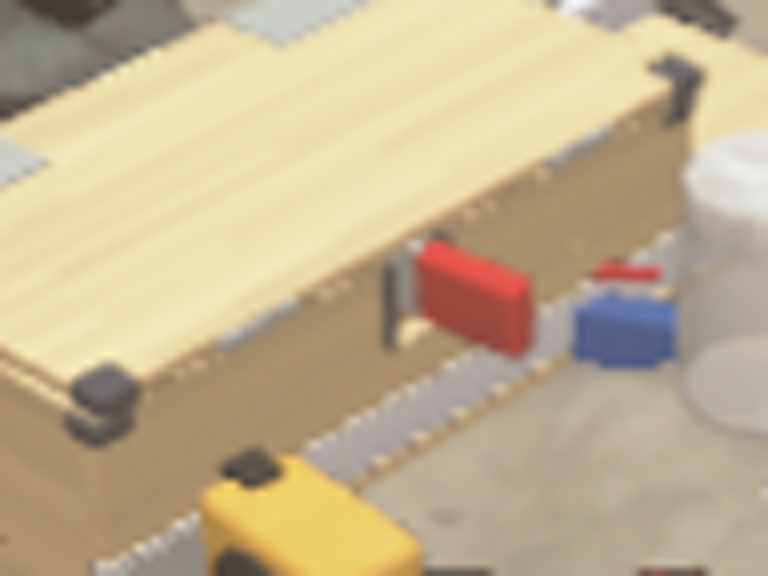

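Run:
```python
from plant import ticket
print(ticket.close_job())
```

```text
the job is handed in; nothing more can be done
None
```

The bit case is shut and the job is handed in. It took about 18 s of robot time, and the work went in the order you asked.

- **Stay:** I gripped the red sleeve, raised the stay to about 0.66 rad and let go. It stayed up.
- **Drawer:** I pushed it in by the pad, staying within about 4 mm of the centre line. Force rose to 15 N at the stop. In the top view the front panel matches the fully home position to within 1–2 mm.
- **Lid:** I pulled it over from behind and pressed it onto its stop at 29 N with no further travel. The images show it flat.
- **Loose things:** Comparing pictures from before and after, the can, jar, tape measure, offcut and spool have not moved. The gripper was clear of everything when I handed in.

**What disagreed:**
- **Finger length:** The finger ends are really about 35 mm behind the reported tool point, judging by the images. My first grip on the stay therefore closed just above it, touching nothing. I allowed for this from then on.
- **Stay position:** After the lid closed, the stay measured about 0.04 rad, not exactly 0. That puts its tip about 6 mm high, roughly the clearance it has under the closed lid. It is well below the 0.3 rad where it would clear the drawer walls, so I left it. I did not test the lock by pulling the drawer.

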